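Put the play-corner puzzle back in its tray

TASK

Put the children's wooden puzzle away: pack all three of its knobbed pieces into the shallow wooden tray, turning them so that they fit together side by side and each lies flat on the tray's floor, then let go. Do not push the jars and the espresso cup about.

Things in the scene. Friction and masses are not known exactly. Their poses are not given: they have to be found in the camera images.
- tray_floor (a point): Centre of the floor (upper face) of the shallow grey-painted wooden tray, which cannot move. x along its long side, y along its short side, z up. Inside 170 (x) by 128 (y) mm; floor 8 mm above the worktop; walls 8 mm thick, 10 mm above the tray floor. The three pieces, flat and right side up as they start, just fill it, with 3 to 5 mm gaps between and around them.
- piece_l_knob (a point): L-shaped dark wooden puzzle piece of four 42 mm squares, 121 by 79 mm over all, 0.12 kg. Point on its knob axis, 38 mm above the underside. Board 14 mm thick; round upright knob 24 mm across (lowest 3 mm: 30), top 54 mm above the underside. z up; starts flat on the worktop, any yaw. Outline, mm in this frame: bar x -64.7..56.3, y -22.7..14.3; foot x 19.3..56.3, y -22.7..56.3.
- piece_v_knob (a point): Small corner-shaped dark wooden puzzle piece with equal legs (three 42 mm squares), 79 by 79 mm over all, 0.09 kg. Point on its knob axis, 38 mm above the underside. Board 14 mm thick; round upright knob 24 mm across (lowest 3 mm: 30), top 54 mm above the underside. z up; starts flat on the worktop, any yaw. Outline, mm in this frame: legs x -29..50, y -29..8 and x -29..8, y -29..50.
- piece_p_knob (a point): P-shaped dark wooden puzzle piece (five 42 mm squares: a square block with one square more beside it), 121 by 79 mm over all, 0.14 kg. Point on its knob axis, 38 mm above the underside. Board 14 mm thick; round upright knob 24 mm across (lowest 3 mm: 30), top 54 mm above the underside. z up; starts flat on the worktop, any yaw. Outline, mm in this frame: block x -47.9..31.1, y -35.3..43.7; bar x -47.9..73.1, y -35.3..1.7.
- sugar_jar: Bystander: glass sugar jar with a grey lid, 59 mm across, 95 mm high, standing behind the work; origin at the centre of its underside.
- cinnamon_jar: Bystander: spice jar with a red cap, 44 mm across, 105 mm high, standing behind the work; origin at the centre of its underside.
- espresso_cup: Bystander: grey-green espresso cup, 63 by 88 mm with its handle, 49 mm high, standing at the right of the work; origin at the centre of its underside.

How it is judged (in metres and radians):
At the end, for the whole second after the job is handed in: All three pieces lie inside the tray flat on its floor: each knob point 38 mm (within 3.5 mm) above the tray's floor, less than 0.05 rad from upright, and within the tray's inside (75 mm along and 55 mm across from its centre) (x of piece_l_knob in the frame of tray_floor between -0.075 and 0.075 m and y of piece_l_knob in the frame of tray_floor between -0.055 and 0.055 m and z of piece_l_knob in the frame of tray_floor between 0.0345 and 0.0415 m and angle between each of piece_l_knob, piece_v_knob, piece_p_knob's own z axis and vertical below 0.05 rad and x of piece_v_knob in the frame of tray_floor between -0.075 and 0.075 m and y of piece_v_knob in the frame of tray_floor between -0.055 and 0.055 m and z of piece_v_knob in the frame of tray_floor between 0.0345 and 0.0415 m and x of piece_p_knob in the frame of tray_floor between -0.075 and 0.075 m and y of piece_p_knob in the frame of tray_floor between -0.055 and 0.055 m and z of piece_p_knob in the frame of tray_floor between 0.0345 and 0.0415 m); the robot touches nothing.
It fails at once if the sugar jar is moved by more than 30 mm (distance of sugar_jar from where it was at the start of the episode above 0.03 m).
It fails at once if the cinnamon jar is moved by more than 30 mm (distance of cinnamon_jar from where it was at the start of the episode above 0.03 m).
It fails at once if the espresso cup is moved by more than 30 mm (distance of espresso_cup from where it was at the start of the episode above 0.03 m).
It also fails if it takes over 61 s, if anything falls off the work surface, if the arm or the gripper's body presses on something with over 40 N, if the wrist force passes 120 N, or if a joint passes its speed limit or range.

ROBOT

A 6-joint arm with a two-finger parallel gripper is mounted at the origin on a cart in front of the work surface, level with it; the furniture and walls round the work are solid. World frame = base frame: x ahead of the robot, y to its left, z up, the work surface at z = 0. Lengths are in mm, angles in rad, forces in N, time in s.
With the tool pointing down it reaches from about 275 to 1000 mm from the base axis. Payload 8.4 kg.
Tool frame: the origin (TCP) lies midway between the tips of the shut fingers; the grasp point (between the pads) lies 19 mm behind it; z points along the fingers, x is the direction in which the jaws open and shut, and the axes are right-handed (so a half turn about z gives the same grasp; the last joint's range is limited). The gripper opens to 85 mm and grips with 20 to 120 N. Pads are 22 mm wide; open, the fingers measure 114 mm over their backs; the gripper's body (76 mm by 85 mm) begins 54 mm behind the grasp point. The pads swing forward as they close: fully open they stand 13 mm farther back than shut.
Start: joints at [-1.294, 0.353, 1.633, -0, 1.155, -0.002], TCP at [172, -600.869, 203.181] pointing down, gripper open.
Joint ranges: [-2.63, 2.63], [-0.92, 2.1], [0.06, 2.66], [-1.3, 4.44], [0, 2.69], [-3.02, 3.02]. Speed limits (rad/s): [2.22, 2.22, 2.79, 3.14, 3.14, 3.14].

INTERFACE

Orientations are given as [roll, pitch, yaw] about the fixed x, y, z axes, in that order (R = Rz(yaw) Ry(pitch) Rx(roll)).
In Python, from rig import sense, grab_frame, camera_model, job gives the robot as it stands.
- The arm moves only by the tool arm_command, never from a script. Its argument "plan" is a list of rows, each an object with "translation": the shift along the tool's x, y, z in cm, a list of three; "twist": the turn about the tool's z in rad; "gripper": the opening, from 0 (shut) to 1 (fully open). A call has exactly 5 rows; each row is the pose to reach, as a shift and turn from the pose measured when the call began, along the tool's axes at that moment; what a row does not reach only later rows make up. A row lasts 1/12 s, in which the tool goes at most 41.7 mm and 7.16 degrees, less where a joint would pass 70% of its speed; a pose out of reach is approached as far as the arm can. A call with a gripper value outside its range is refused whole. The fingers move at their own pace and stop on an object; "squeeze" is the grip in N (left out, the last holds). Time passes only in rows, so rows that repeat a pose let the fingers close, or fill a call up. It gives the time, the measured TCP pose, the force and the opening at its end, in the units of the state.
- sense(): the state, without advancing time (a new reading comes with each control period).
- grab_frame(name): name is "side" or "top" or "wrist"; returns the picture (384x512x3 uint8, blue, green, red); there is no depth.
- camera_model(name): a dict with "fx", "fy", "cx", "cy" (pixels), "pose" (4x4, takes a point from camera to world coordinates). Camera axes: x right, y down, z forward; pixel columns grow to the right and rows downward; lengths in mm; the calibration is good to about 2 mm. A picture is of the moment at which its call begins: read the wrist's pose just before it. camera_model takes no time and is no camera call; for the wrist camera it gives the pose at the moment of the call.
- job.sign_off(): hands the job in, once; it reports no verdict.
The state is a dict: "clock": time; "qpos": joint angles; "qvel": joint speeds; "joint_efforts": joint torques, N m; "eef_pos": TCP position; "tcp_rot": TCP orientation; "contact_force": force on the tool from outside, world axes, zero at the start; "wrist_torque": the same for the moment, N m; "opening": opening from 0.0 (shut) to 1.0 (fully open).
Only numpy, scipy, OpenCV 4.12 (cv2) and the standard library are available. Lean on these libraries where they do the work, as an engineer would, in place of code of your own. Each camera call takes 0.05 s, during which the arm holds its last target.

## Working session

There is one attempt and no reset: what is moved stays moved. The work goes in short steps, Python scripts to look and compute and a tool call to move; the robot and the scene stay as the last step left them, time stands still between calls to the robot, and variables do not carry over. Pictures are saved under pics/ and viewed, and the job is handed in when it is done.

Besides the shell and the picture viewer there is one more tool, called after "Request:" as name(argument=value, ...), one argument or row to a line, values as JSON. arm_command: Moves the arm, as the interface text tells. Its arguments: {"type":"object","properties":{"plan":{"type":"array","items":{"type":"object","properties":{"translation":{"type":"array","items":{"type":"number"}},"twist":{"type":"number"},"gripper":{"type":"number"}}}},"squeeze":{"type":"number"}},"required":["plan"]}

```bash
ls; mkdir -p pics; python3 - <<'E'
from rig import sense, grab_frame, camera_model, job
import cv2
s=sense(); print(s)
for n in ("top","side"):
    cv2.imwrite(f"pics/{n}0.png",grab_frame(n)); m=camera_model(n); print(n,m)
print(sense()['clock'])
E
```

```text
pics
{'clock': 0.0, 'qpos': array([-1.29440793e+00,  3.53622220e-01,  1.63414726e+00,  5.54057940e-05,
        1.15520491e+00, -2.41181475e-03]), 'qvel': array([ 0.00072742,  0.00117809,  0.00151566,  0.00145771, -0.00116386,
        0.00175904]), 'joint_efforts': array([ 5.16471318e-04, -6.05256057e+01, -3.42071307e+01, -1.66258228e-04,
        9.38387762e-03, -4.29976907e-07]), 'eef_pos': array([ 171.86978934, -600.36031202,  202.47228855]), 'tcp_rot': array([-3.14153866e+00,  1.38161118e-03, -1.29201848e+00]), 'contact_force': array([ 0.31948436, -0.01444935, -0.35073491]), 'wrist_torque': array([ 0.01954956,  0.01725685, -0.04060596]), 'opening': 0.9990162090023821}
top {'fx': 463.1878949007384, 'fy': 463.1878949007384, 'cx': 262.4432329923236, 'cy': 198.35345907822327, 'pose': array([[-4.19563820e-01, -8.75221907e-01,  2.40733906e-01,
         2.01452386e+02],
       [-9.07709154e-01,  4.06140625e-01, -1.05422406e-01,
         1.29208375e+02],
       [-5.50382005e-03, -2.62747798e-01, -9.64848850e-01,
         1.44899878e+03],
       [ 0.00000000e+00,  0.00000000e+00,  0.00000000e+00,
         1.00000000e+00]])}
side {'fx': 372.04868634573654, 'fy': 372.04868634573654, 'cx': 249.74598781597027, 'cy': 191.7452447806879, 'pose': array([[-7.43072972e-01, -3.09920214e-01,  5.93120578e-01,
        -2.46266825e+02],
       [-6.68916509e-01,  3.17711940e-01, -6.72019216e-01,
         8.54707174e+02],
       [ 1.98308500e-02, -8.96107462e-01, -4.43393904e-01,
         6.70921453e+02],
       [ 0.00000000e+00,  0.00000000e+00,  0.00000000e+00,
         1.00000000e+00]])}
0.1
```

View pics/top0.png

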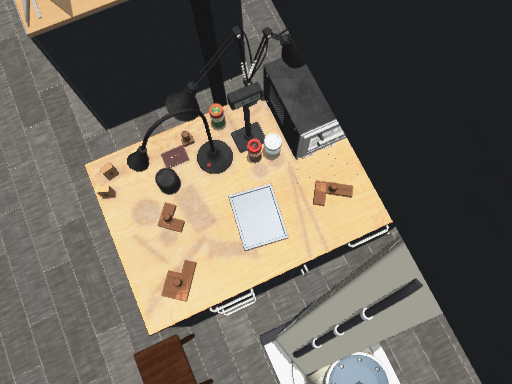

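View pics/side0.png

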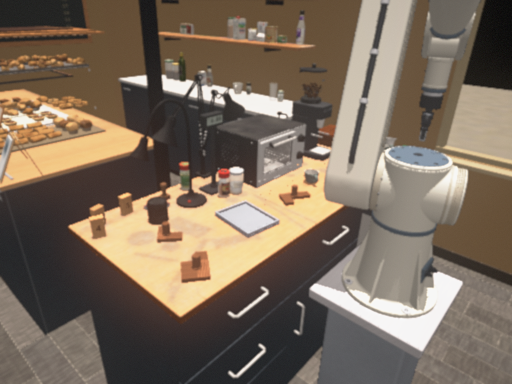

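Top view: tray at about (258,217), P at (180,281), V at (170,217), L at (333,190), jars at (255,150) and (273,147). Next I'll get coarse positions.

```bash
cat > h.py <<'E'
import numpy as np, cv2
from rig import sense, grab_frame, camera_model, job
def cast(m,uv,z):
    uv=np.atleast_2d(uv).astype(float); P=np.array(m['pose'])
    d=np.c_[(uv[:,0]-m['cx'])/m['fx'],(uv[:,1]-m['cy'])/m['fy'],np.ones(len(uv))]@P[:3,:3].T
    o=P[:3,3]; t=(z-o[2])/d[:,2]; return o+d*t[:,None]
def proj(m,p):
    p=np.atleast_2d(p).astype(float); P=np.array(m['pose']); c=(p-P[:3,3])@P[:3,:3]
    return np.c_[c[:,0]/c[:,2]*m['fx']+m['cx'],c[:,1]/c[:,2]*m['fy']+m['cy']]
E
python3 - <<'E'
from h import *
im=cv2.imread('pics/top0.png'); m=camera_model('top')
print('base px',proj(m,[0,0,0]))
for n,uv,z in [('tray',(258,217),18),('P',(180,281),14),('V',(170,217),14),('L',(333,190),14),('jar r',(255,146),105),('jar g',(273,143),95),('lampbase',(215,157),0),('lid',(167,180),50)]:
    print(n,cast(m,uv,z).round()[0][:2])
cv2.imwrite('pics/topc.png',cv2.resize(im[90:320,85:395],None,fx=2.55,fy=2.55,interpolation=cv2.INTER_CUBIC))
im=cv2.imread('pics/side0.png')
cv2.imwrite('pics/sidec.png',cv2.resize(im[130:300,70:350],None,fx=2.8,fy=2.8,interpolation=cv2.INTER_CUBIC))
E
```

```text
base px [[333.7230485  369.79406194]]
tray [509.  11.]
P [428. 312.]
V [627. 265.]
L [ 489. -246.]
jar r [699. -67.]
jar g [ 688. -124.]
lampbase [759.  54.]
lid [733. 225.]
```

View pics/topc.png

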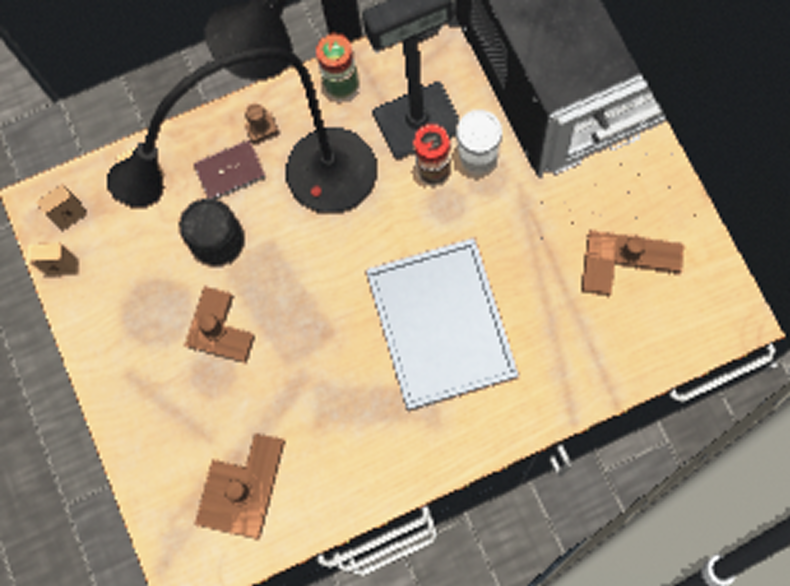

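View pics/sidec.png

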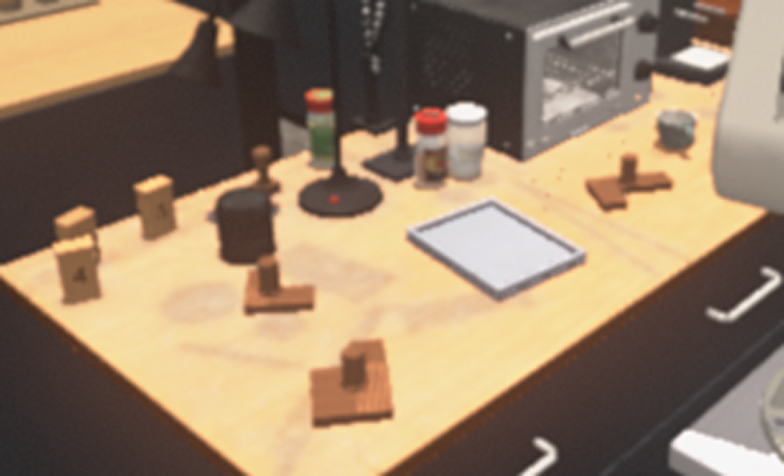

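```bash
cat >> h.py <<'E'
def Rw(s):
    from scipy.spatial.transform import Rotation as R
    return R.from_euler('xyz',s['tcp_rot']).as_matrix()
def go(x,y,z,yaw=None):
    "print shift in tool axes (cm) and twist to reach world TCP x,y,z (mm) and tool-x yaw (mod pi nearest unless given)"
    s=sense(); R=Rw(s); d=R.T@(np.array([x,y,z])-s['eef_pos'])/10
    cy=np.arctan2(R[1,0],R[0,0]); tw=0
    if yaw is not None:
        dy=(yaw-cy+np.pi)%(2*np.pi)-np.pi; tw=-dy
    print('clk %.2f'%s['clock'],'pos',s['eef_pos'].round(1),'yaw %.3f'%cy,'q6 %.2f'%s['qpos'][5],'open %.2f'%s['opening'],'F',s['contact_force'].round(1)); print('  shift cm',d.round(2),'twist %.3f'%tw)
E
python3 - <<'E'
from h import *
s=sense();m=camera_model('wrist'); P=m['pose']
R=Rw(s); print('cam in tool', (R.T@(P[:3,3]-s['eef_pos'])).round(1), (R.T@P[:3,:3]).round(3), m['fx'],m['cx'],m['cy'])
sm=camera_model('side'); print('cup',cast(sm,(312,183),5), 'sink')
# top: contours of dark-brown
im=cv2.imread('pics/top0.png'); tm=camera_model('top')
hsv=cv2.cvtColor(im,cv2.COLOR_BGR2HSV)
for n,(u,v) in dict(P=(180,281),V=(170,217),L=(333,190)).items():
    print(n,hsv[v-4:v+5:4,u-4:u+5:4].reshape(-1,3).tolist())
print(hsv[250,220],hsv[217,258])
# tilings
import itertools
pc=dict(L=([(0,0),(1,0),(2,0),(2,1)],(-67.2,-25.2)),V=([(0,0),(1,0),(0,1)],(-31.5,-31.5)),P=([(0,0),(1,0),(0,1),(1,1),(2,0)],(-50.4,-37.8)))
def pl(n):
    c,o=pc[n]; out=[]
    for k in range(4):
        a=np.pi/2*k; Rr=np.round(np.array([[np.cos(a),-np.sin(a)],[np.sin(a),np.cos(a)]]))
        ce=(np.array(c)+.5)@Rr.T; mn=(ce-.5).min(0)
        kn=(Rr@(-np.array(o)/42))-mn; ce=np.floor(ce-mn+1e-6).astype(int)
        for i in range(4):
            for j in range(3):
                cc=ce+[i,j]
                if cc[:,0].max()<4 and cc[:,1].max()<3: out.append((k,frozenset(map(tuple,cc)),((kn+[i,j])*42-[84,63]).round(1)))
    return out
for a,b,c in itertools.product(pl('L'),pl('V'),pl('P')):
    if len(a[1]|b[1]|c[1])==12: print('L',a[0]*90,a[2],'V',b[0]*90,b[2],'P',c[0]*90,c[2])
E
```

```text
cam in tool [   0.9  -72.6 -171.4] [[ 1.    -0.001 -0.002]
 [ 0.002  0.958  0.286]
 [ 0.001 -0.286  0.958]] 318.1395294902645 251.68279410744088 183.29376014677564
cup [[ 510.33298579 -403.06211772    5.        ]] sink
P [[11, 128, 151], [12, 130, 163], [12, 130, 153], [11, 130, 165], [12, 124, 111], [11, 129, 152], [12, 128, 131], [10, 115, 62], [11, 132, 149]]
V [[11, 132, 157], [11, 128, 159], [15, 97, 223], [11, 127, 156], [12, 106, 53], [18, 94, 238], [10, 109, 61], [12, 121, 82], [11, 127, 154]]
L [[12, 127, 124], [11, 132, 168], [11, 130, 149], [13, 121, 80], [12, 103, 57], [11, 127, 153], [15, 109, 159], [15, 114, 127], [11, 112, 84]]
[ 16  87 219] [104  12 236]
L 0 [ 25.2 -37.8] V 270 [31.5 31.5] P 270 [-46.2  12.6]
L 90 [58.8  4.2] V 90 [ 10.5 -31.5] P 270 [-46.2  12.6]
L 180 [-25.2  37.8] V 90 [-31.5 -31.5] P 90 [ 46.2 -12.6]
L 270 [-58.8  -4.2] V 270 [-10.5  31.5] P 90 [ 46.2 -12.6]
```

```bash
python3 -c "
from h import *
go(470,-240,230)
tm=camera_model('top');im=cv2.imread('pics/top0.png');hsv=cv2.cvtColor(im,cv2.COLOR_BGR2HSV)
k=((hsv[...,0]<14)&(hsv[...,1]>95)&(hsv[...,2]<190)).astype('uint8')*255
cs,_=cv2.findContours(k,cv2.RETR_EXTERNAL,cv2.CHAIN_APPROX_NONE)
for c in cs:
    if cv2.contourArea(c)>250 and 150<c[0,0,1]<320: print(cv2.contourArea(c),cast(tm,cv2.approxPolyDP(c,3,True)[:,0],14).round()[:,:2].tolist())
k=((hsv[...,1]<40)&(hsv[...,2]>200)).astype('uint8')*255
cs,_=cv2.findContours(k,cv2.RETR_EXTERNAL,cv2.CHAIN_APPROX_NONE)
for c in cs:
    if cv2.contourArea(c)>1000 and 150<c[0,0,1]<250: print(cv2.contourArea(c),cast(tm,cv2.boxPoints(cv2.minAreaRect(c)),18).round()[:,:2].tolist())
"
```

```text
clk 0.10 pos [ 171.9 -600.4  202.5] yaw -1.292 q6 -0.00 open 1.00 F [-0.  -0.4  0.5]
  shift cm [-26.45 -38.58  -2.71] twist 0.000
678.0 [[462.0, 248.0], [481.0, 273.0], [449.0, 300.0], [474.0, 333.0], [412.0, 377.0], [388.0, 348.0], [399.0, 330.0], [377.0, 332.0], [394.0, 319.0], [402.0, 329.0], [394.0, 296.0]]
386.0 [[680.0, 261.0], [622.0, 308.0], [572.0, 253.0], [598.0, 232.0], [625.0, 259.0], [657.0, 236.0]]
503.0 [[477.0, -168.0], [461.0, -195.0], [493.0, -222.0], [447.0, -289.0], [475.0, -307.0], [542.0, -211.0]]
2417.0 [[614.0, 69.0], [595.0, -76.0], [412.0, -47.0], [432.0, 93.0]]
```

Request:
arm_command(
  plan=[
    {"translation": [-26.4,-38.6,-2.7],"twist": 0,"gripper": 0.7},
    {"translation": [-26.4,-38.6,-2.7],"twist": 0,"gripper": 0.7},
    {"translation": [-26.4,-38.6,-2.7],"twist": 0,"gripper": 0.7},
    {"translation": [-26.4,-38.6,-2.7],"twist": 0,"gripper": 0.7},
    {"translation": [-26.4,-38.6,-2.7],"twist": 0,"gripper": 0.7},
  ],
)

```text
clock: 0.52
eef_pos: [305.2, -438.9, 214.8]
tcp_rot: [3.142, 0.002, -1.293]
contact_force: [0.7, -0.5, -0.1]
opening: 0.7
```

```bash
python3 -c "
from h import *
go(470,-240,230)"
```

```text
clk 0.52 pos [ 305.2 -438.9  214.8] yaw -1.293 q6 0.33 open 0.70 F [ 0.7 -0.5 -0.1]
  shift cm [-14.6  -21.3   -1.49] twist 0.000
```

Request:
arm_command(
  plan=[
    {"translation": [-14.6,-21.3,-1.5],"twist": 0,"gripper": 0.7},
    {"translation": [-14.6,-21.3,-1.5],"twist": 0,"gripper": 0.7},
    {"translation": [-14.6,-21.3,-1.5],"twist": 0,"gripper": 0.7},
    {"translation": [-14.6,-21.3,-1.5],"twist": 0,"gripper": 0.7},
    {"translation": [-14.6,-21.3,-1.5],"twist": 0,"gripper": 0.7},
  ],
)

```text
clock: 0.93
eef_pos: [437.6, -278.2, 227.1]
tcp_rot: [3.141, 0.002, -1.293]
contact_force: [1.5, -1.6, -0.8]
opening: 0.698
```

```bash
cat > snap.py <<'E'
import sys
from h import *
import pickle
n=sys.argv[1]; s=sense(); m=camera_model('wrist'); im=grab_frame('wrist')
cv2.imwrite(f'pics/{n}.png',im); pickle.dump((s,m),open(f'pics/{n}.pkl','wb'))
print(s['eef_pos'].round(1),s['clock'],abs(s['qvel']).max())
E
python3 snap.py w1
```

```text
[ 437.6 -278.2  227.1] 0.9333 0.958560749448772
```

View pics/w1.png

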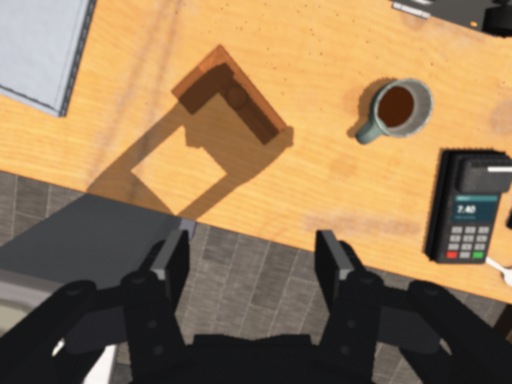

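```bash
python3 -c "
from h import *
go(490,-235,190)
m=camera_model('wrist'); print(cast(m,[(235,92)],54))"
```

```text
clk 0.98 pos [ 442.1 -273.3  227.6] yaw -1.291 q6 0.73 open 0.70 F [2.7 3.9 0. ]
  shift cm [-2.35 -5.65  3.79] twist 0.000
[[ 504.0440425  -237.26778675   54.        ]]
```

Request:
arm_command(
  plan=[
    {"translation": [-2.3,-5.6,3.8],"twist": 0,"gripper": 0.7},
    {"translation": [-2.3,-5.6,3.8],"twist": 0,"gripper": 0.7},
    {"translation": [-2.3,-5.6,3.8],"twist": 0,"gripper": 0.7},
    {"translation": [-2.3,-5.6,3.8],"twist": 0,"gripper": 0.7},
    {"translation": [-2.3,-5.6,3.8],"twist": 0,"gripper": 0.7},
  ],
)

```text
clock: 1.4
eef_pos: [489.2, -235.6, 189.8]
tcp_rot: [-3.139, 0.004, -1.29]
contact_force: [-0.2, -0.9, -0.3]
opening: 0.7
```

```bash
python3 snap.py w2
```

```text
[ 489.2 -235.6  189.8] 1.4 0.021900476833104254
```

View pics/w2.png

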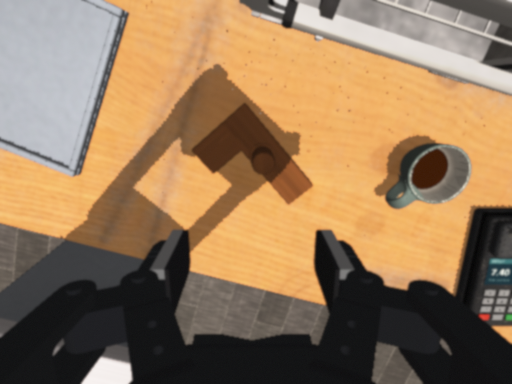

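The L piece shows at about (250,150), with its outer corner at (243,104), bar end at (300,195) and knob at (263,160). The cup is at (430,170).

```bash
python3 - <<'E'
from h import *
im=cv2.imread('pics/w2.png');h=cv2.cvtColor(im,cv2.COLOR_BGR2HSV)
for n,(u,v) in dict(foot=(215,150),bar=(250,130),knob=(263,160),end=(295,185),shadow=(215,100),shadow2=(165,130),sh3=(285,140),light=(180,180)).items(): print(n,h[v,u],im[v,u])
k=((h[...,0]<14)&(h[...,2]<190)).astype('uint8')*255
cv2.imwrite('pics/k2.png',cv2.resize(np.hstack([cv2.cvtColor(k,cv2.COLOR_GRAY2BGR)[80:220,170:340],im[80:220,170:340]]),None,fx=2.3,fy=2.3,interpolation=0))
E
```

```text
foot [ 12 172  80] [26 47 80]
bar [ 12 170  78] [26 47 78]
knob [ 12 175  80] [25 47 80]
end [ 12 174 142] [ 45  83 142]
shadow [ 14 150 138] [ 57  95 138]
shadow2 [ 15 132 131] [ 63  96 131]
sh3 [ 15 150 136] [ 56  95 136]
light [ 16 122 239] [125 185 239]
```

View pics/k2.png

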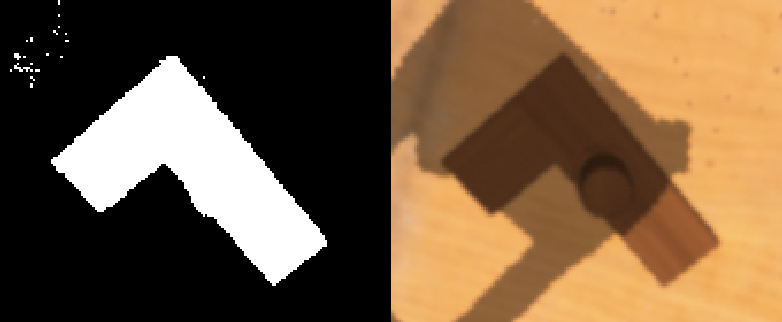

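```bash
cat > piece.py <<'E'
from h import *
import pickle,sys
OUT=dict(L=[-64.7,56.3,-22.7,56.3],V=[-29,50,-29,50],P=[-47.9,73.1,-35.3,43.7])
def measure(n,name,guess,z0=0,win=None,hmax=14,vmax=190):
    im=cv2.imread(f'pics/{n}.png'); s,m=pickle.load(open(f'pics/{n}.pkl','rb'))
    h=cv2.cvtColor(im,cv2.COLOR_BGR2HSV)
    k=((h[...,0]<hmax)&(h[...,1]>100)&(h[...,2]<vmax)).astype('uint8')*255
    if win is not None:
        w=np.zeros_like(k); w[win[1]:win[3],win[0]:win[2]]=255; k&=w
    k=cv2.morphologyEx(k,cv2.MORPH_OPEN,np.ones((5,5)))
    cs,_=cv2.findContours(k,cv2.RETR_EXTERNAL,cv2.CHAIN_APPROX_NONE)
    c=max(cs,key=cv2.contourArea)
    w=cast(m,c[:,0],z0+14)[:,:2]
    ap=cv2.approxPolyDP(w.astype(np.float32).reshape(-1,1,2),6,True)[:,0]
    print('corners',ap.round().tolist())
    A=[];L=[]
    for a,b in zip(ap,np.roll(ap,-1,0)):
        l=np.linalg.norm(b-a)
        if l<30: continue
        t=(b-a)/l; nn=np.array([-t[1],t[0]]); q=w-a
        sel=(q@t>5)&(q@t<l-5)&(abs(q@nn)<3)
        vx,vy,_,_=cv2.fitLine(w[sel].astype(np.float32),cv2.DIST_HUBER,0,.01,.01).ravel()
        d=(np.arctan2(vy,vx)-guess+np.pi/4)%(np.pi/2)-np.pi/4
        A.append(d);L.append(l)
    A=np.array(A);L=np.array(L);print('edges len',L.round(),'dyaw deg',np.degrees(A).round(2))
    yaw=guess+np.average(A,weights=L)
    Rz=np.array([[np.cos(yaw),-np.sin(yaw)],[np.sin(yaw),np.cos(yaw)]])
    r=w@Rz; mn=r.min(0);mx=r.max(0); o=OUT[name]
    print('size',(mx-mn).round(1),'want',o[1]-o[0],o[3]-o[2])
    kn=Rz@((mn+mx)/2-[(o[0]+o[1])/2,(o[2]+o[3])/2])
    print('yaw %.4f'%yaw,'knob xy by box',kn.round(1),'knob-top px predicted',proj(m,[*kn,z0+54]).round(1))
    return yaw,kn,im,m
E
python3 - <<'E'
from piece import *
yaw,kn,im,m=measure('w2','L',.96,win=(170,60,340,240))
print(cast(m,[(264,159.5)],54))
E
```

```text
corners [[481.0, -171.0], [462.0, -195.0], [493.0, -222.0], [450.0, -288.0], [475.0, -309.0], [542.0, -214.0]]
edges len [ 31.  41.  79.  32. 116.  74.] dyaw deg [-0.13  0.3   2.29  0.43  1.07  1.64]
size [119.8  78.8] want 121.0 79.0
yaw 0.9810 knob xy by box [ 494.6 -245.5] knob-top px predicted [[262.9 162.8]]
[[ 498.02850155 -245.64969204   54.        ]]
```

```bash
python3 - <<'E'
from h import *
im=cv2.imread('pics/w2.png')[130:200,225:310].astype(float)
im=np.clip((im/255)**.6*255*1.3,0,255).astype('uint8')
cv2.imwrite('pics/kz.png',cv2.resize(im,None,fx=8,fy=8,interpolation=cv2.INTER_CUBIC))
E
```

```text
(no output)
```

View pics/kz.png

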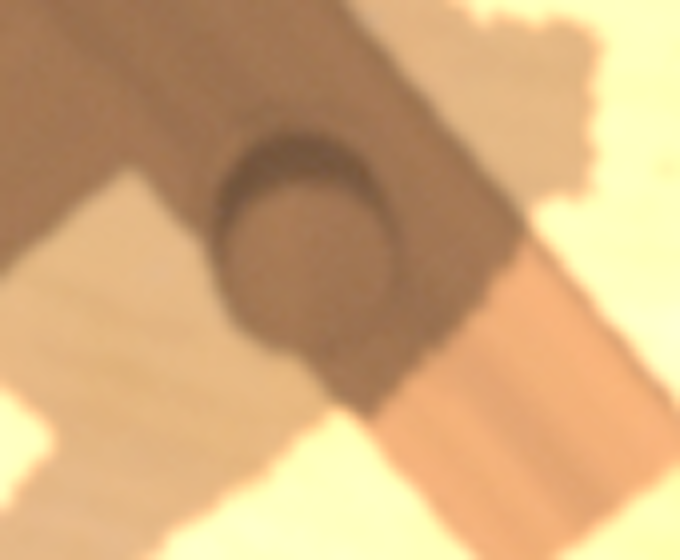

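```bash
python3 -c "
from h import *
go(494.6,-245.6,21)"
```

```text
clk 1.45 pos [ 489.1 -236.1  190.1] yaw -1.291 q6 0.83 open 0.70 F [-0.8 -0.4  0.5]
  shift cm [ 1.12 -0.21 16.91] twist 0.000
```

Request:
arm_command(
  plan=[
    {"translation": [1.1,-0.2,8],"twist": 0,"gripper": 0.7},
    {"translation": [1.1,-0.2,12],"twist": 0,"gripper": 0.7},
    {"translation": [1.1,-0.2,15],"twist": 0,"gripper": 0.7},
    {"translation": [1.1,-0.2,16.5],"twist": 0,"gripper": 0.7},
    {"translation": [1.1,-0.2,16.9],"twist": 0,"gripper": 0.7},
  ],
)

```text
clock: 1.87
eef_pos: [489.8, -244.7, 15.8]
tcp_rot: [3.138, 0.009, -1.293]
contact_force: [-2.4, 1.6, -0.7]
opening: 0.695
```

Request:
arm_command(
  plan=[
    {"translation": [0,0,0],"twist": 0,"gripper": 0.2},
    {"translation": [0,0,0],"twist": 0,"gripper": 0.1},
    {"translation": [0,0,0],"twist": 0,"gripper": 0.1},
    {"translation": [0,0,0],"twist": 0,"gripper": 0.1},
    {"translation": [0,0,0],"twist": 0,"gripper": 0.1},
  ],
  squeeze=60,
)

```text
clock: 2.28
eef_pos: [491.3, -245.8, 18.4]
tcp_rot: [3.141, 0.006, -1.293]
contact_force: [-3.7, -1.0, 8.0]
opening: 0.24
```

```bash
python3 -c "
from h import *
go(494.6,-245.6,21)"
```

```text
clk 2.28 pos [ 491.3 -245.8   18.4] yaw -1.293 q6 0.82 open 0.24 F [-3.7 -1.   8. ]
  shift cm [ 0.07 -0.33 -0.26] twist 0.000
```

```bash
python3 -c "
from h import *
go(480,-130,200)"
```

```text
clk 2.28 pos [ 491.3 -245.8   18.4] yaw -1.293 q6 0.82 open 0.24 F [-3.7 -1.   8. ]
  shift cm [-11.56  -2.08 -18.09] twist 0.000
```

Request:
arm_command(
  plan=[
    {"translation": [0,0,-2],"twist": 0,"gripper": 0.1},
    {"translation": [0,0,-5],"twist": 0,"gripper": 0.1},
    {"translation": [-3,-0.5,-8],"twist": 0,"gripper": 0.1},
    {"translation": [-6,-1,-11],"twist": 0,"gripper": 0.1},
    {"translation": [-8,-1.5,-14],"twist": 0,"gripper": 0.1},
  ],
)

```text
clock: 2.7
eef_pos: [483.3, -164.0, 161.3]
tcp_rot: [-3.141, 0.006, -1.293]
contact_force: [0.1, 0.1, -2.1]
opening: 0.235
```

Request:
arm_command(
  plan=[
    {"translation": [-3.5,-0.6,-4],"twist": 0,"gripper": 0.1},
    {"translation": [-3.5,-0.6,-4],"twist": 0,"gripper": 0.1},
    {"translation": [-3.5,-0.6,-4],"twist": 0,"gripper": 0.1},
    {"translation": [-3.5,-0.6,-4],"twist": 0,"gripper": 0.1},
    {"translation": [-3.5,-0.6,-4],"twist": 0,"gripper": 0.1},
  ],
)

```text
clock: 3.12
eef_pos: [479.0, -129.5, 200.6]
tcp_rot: [3.141, 0.006, -1.293]
contact_force: [0.5, -0.0, -1.8]
opening: 0.239
```

```bash
python3 snap.py w3
```

```text
[ 479.  -129.5  200.6] 3.1167 0.022256546580756383
```

View pics/w3.png

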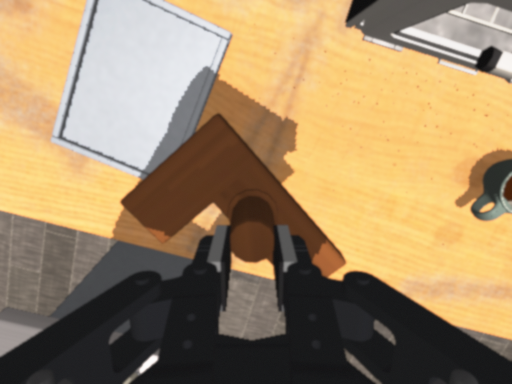

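Held L sits at (235,200) with its knob at (253,215). The tray is upper left, with corners at (230,36), (55,138) and about (145,175).

```bash
python3 - <<'E'
from h import *
im=cv2.imread('pics/w3.png');h=cv2.cvtColor(im,cv2.COLOR_BGR2HSV)
c=im[0:190,40:245]
cv2.imwrite('pics/w3c.png',cv2.resize(c,None,fx=3.1,fy=3.1,interpolation=cv2.INTER_CUBIC))
k=(h[...,1]<70).astype('uint8')*255
cv2.imwrite('pics/w3k.png',cv2.resize(k[0:190,40:245],None,fx=3,fy=3,interpolation=0))
E
```

```text
(no output)
```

View pics/w3c.png

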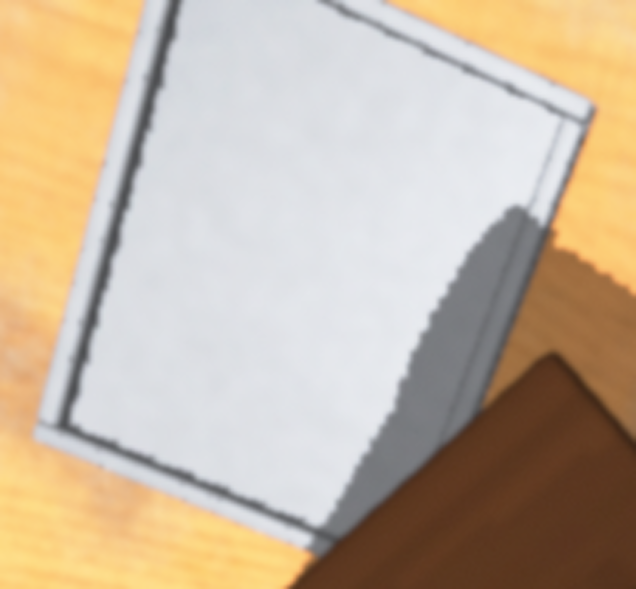

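View pics/w3k.png

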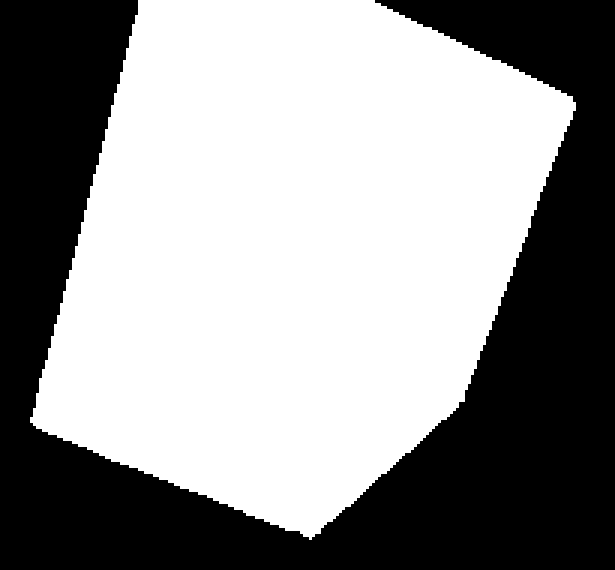

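```bash
cat > tray.py <<'E'
from h import *
import pickle
def line(w):
    vx,vy,x,y=cv2.fitLine(w.astype(np.float32),cv2.DIST_HUBER,0,.01,.01).ravel(); return np.array([vx,vy]),np.array([x,y])
E
python3 - <<'E'
from tray import *
im=cv2.imread('pics/w3.png');s,m=pickle.load(open('pics/w3.pkl','rb'));h=cv2.cvtColor(im,cv2.COLOR_BGR2HSV)
k=(h[...,1]<70).astype('uint8')*255; k[185:]=0;k[:,250:]=0
cs,_=cv2.findContours(k,cv2.RETR_EXTERNAL,cv2.CHAIN_APPROX_NONE); c=max(cs,key=cv2.contourArea)[:,0]
print(cast(m,[(252,88)],0)[0].round(), m['pose'][:3,3].round())
segs=dict(left=((86,0),(50,141),18),bottom=((51,142),(143,179),18),right=((231,34),(194,133),0),top=((165,0),(231,33),18))
R={}
for n,(a,b,z) in segs.items():
    a=np.array(a,float);b=np.array(b,float);l=np.linalg.norm(b-a);t=(b-a)/l;nn=np.array([-t[1],t[0]]);q=c-a
    sel=(q@t>6)&(q@t<l-6)&(abs(q@nn)<4)&(c[:,1]>2)
    d,p=line(cast(m,c[sel],z)[:,:2]); R[n]=(d,p); print(n,sel.sum(),'ang',np.degrees(np.arctan2(d[1],d[0])).round(2),p.round(1))
yaw=np.mean([(np.arctan2(R[n][0][1],R[n][0][0])+np.pi/2)%np.pi-np.pi/2 for n in('left','right')]+[((np.arctan2(R[n][0][1],R[n][0][0]))%np.pi)-np.pi/2 for n in('top','bottom')])
ex=np.array([np.cos(yaw),np.sin(yaw)]);ey=np.array([-ex[1],ex[0]])
print('yaw',yaw,'short outer',(R['left'][1]-R['right'][1])@ey,'want 144','long',(R['top'][1]-R['bottom'][1])@ex,'want 186')
cx=(R['top'][1]+R['bottom'][1])@ex/2; cy=(R['left'][1]+R['right'][1])@ey/2
print('centre',cx*ex+cy*ey)
E
```

```text
[ 549. -109.    0.] [ 549. -112.  372.]
left 130 ang -8.09 [511.9  82.1]
bottom 81 ang 82.34 [424.8  39.1]
right 88 ang -7.66 [540.8 -65.1]
top 55 ang 81.88 [600.4 -37.2]
yaw -0.1375682 short outer 141.87187 want 144 long 184.4419 want 186
centre [513.8773    10.206703]
```

```bash
python3 - <<'E'
from piece import *
c,s_=np.cos(-.1376),np.sin(-.1376)
for n,p in dict(L=(25.2,-37.8),V=(31.5,31.5),P=(-46.2,12.6)).items(): print(n,513.9+c*p[0]-s_*p[1],10.2+s_*p[0]+c*p[1])
yaw,kn,im,m=measure('w3','L',.98,z0=182,win=(110,100,350,280),hmax=13,vmax=120)
s,_=pickle.load(open('pics/w3.pkl','rb')); print('knob-tcp',kn-s['eef_pos'][:2])
E
```

```text
L 533.676928564748 -30.699304352823074
V 549.422998692186 37.08152830318526
P 469.8649742811945 29.017983684341488
corners [[469.0, -55.0], [455.0, -70.0], [454.0, -87.0], [485.0, -105.0], [472.0, -124.0], [453.0, -123.0], [450.0, -133.0], [456.0, -151.0], [476.0, -144.0], [485.0, -152.0], [463.0, -172.0], [475.0, -178.0], [530.0, -98.0]]
edges len [36. 98. 75.] dyaw deg [2.46 0.11 0.73]
size [102.9  78.8] want 121.0 79.0
yaw 0.9929 knob xy by box [ 487.5 -123. ] knob-top px predicted [[241.3 228.6]]
knob-tcp [8.5040856  6.50981089]
```

```bash
cat >> piece.py <<'E'
def edges(n,segs,win,hmax=14,vmax=190,tol=5,smin=100):
    "fit lines to mask-contour points near given pixel segments; segs: name->(a,b,z)"
    im=cv2.imread(f'pics/{n}.png'); s,m=pickle.load(open(f'pics/{n}.pkl','rb'))
    h=cv2.cvtColor(im,cv2.COLOR_BGR2HSV)
    k=((h[...,0]<hmax)&(h[...,1]>smin)&(h[...,2]<vmax)).astype('uint8')*255
    k=cv2.morphologyEx(k,cv2.MORPH_OPEN,np.ones((3,3)))
    w=np.zeros_like(k); w[win[1]:win[3],win[0]:win[2]]=255; k&=w
    cs,_=cv2.findContours(k,cv2.RETR_EXTERNAL,cv2.CHAIN_APPROX_NONE); c=max(cs,key=cv2.contourArea)[:,0]
    R={}
    for nm,(a,b,z) in segs.items():
        a=np.array(a,float);b=np.array(b,float);l=np.linalg.norm(b-a);t=(b-a)/l;nn=np.array([-t[1],t[0]]);q=c-a
        sel=(q@t>5)&(q@t<l-5)&(abs(q@nn)<tol)
        vx,vy,x,y=cv2.fitLine(cast(m,c[sel]+0.0,z)[:,:2].astype(np.float32),cv2.DIST_HUBER,0,.01,.01).ravel()
        if np.dot(cast(m,b,z)[0,:2]-cast(m,a,z)[0,:2],[vx,vy])<0: vx,vy=-vx,-vy
        R[nm]=(np.array([vx,vy]),np.array([x,y])); print(nm,sel.sum(),'of',int(l),'ang %.4f'%np.arctan2(vy,vx))
    return R,s,m,im
def inter(A,B):
    t=np.linalg.solve(np.c_[A[0],-B[0]],B[1]-A[1]); return A[1]+t[0]*A[0]
def fromcorner(c,yaw,loc):
    R=np.array([[np.cos(yaw),-np.sin(yaw)],[np.sin(yaw),np.cos(yaw)]]); return c-R@np.array(loc)
E
python3 - <<'E'
from piece import *
R,s,m,im=edges('w3',dict(long=((344,262),(220,115),182),foot=((122,203),(219,115),189)),(100,90,360,290),hmax=13,vmax=140)
y1=np.arctan2(*R['long'][0][::-1]); y2=np.arctan2(*R['foot'][0][::-1])+np.pi/2
c=inter(R['long'],R['foot']); print(y1,y2,c)
yaw=(2*y1+y2)/3
kn=fromcorner(c,yaw,(56.3,-22.7)); print(kn,kn-s['eef_pos'][:2],'tool',Rw(s).T@[*(kn-s['eef_pos'][:2]),0])
E
```

```text
long 152 of 192 ang 0.9788
foot 95 of 130 ang -0.5792
0.9787709 0.99159086 [530.2574   -94.991905]
[ 480.14880437 -129.25719439] [1.15297469 0.28614795] tool [ 4.06118931e-02 -1.18725769e+00 -1.06239283e-03]
```

```bash
python3 -c "
from h import *
go(532.8,-29.7,90,-2.4135)"
```

```text
clk 3.17 pos [ 478.8 -129.6  200.1] yaw -1.294 q6 1.02 open 0.24 F [-0.2  0.8 -1.6]
  shift cm [-8.06 -7.95 11.06] twist 1.120
```

Request:
arm_command(
  plan=[
    {"translation": [-2,-2,2],"twist": 0.12,"gripper": 0.1},
    {"translation": [-4,-4,4],"twist": 0.24,"gripper": 0.1},
    {"translation": [-5,-5,6],"twist": 0.36,"gripper": 0.1},
    {"translation": [-6,-6,7],"twist": 0.48,"gripper": 0.1},
    {"translation": [-7,-7,8],"twist": 0.6,"gripper": 0.1},
  ],
)

```text
clock: 3.58
eef_pos: [525.5, -42.8, 117.4]
tcp_rot: [3.132, 0.004, -1.901]
contact_force: [0.2, -1.2, -1.7]
opening: 0.237
```

```bash
python3 -c "
from h import *
go(532.8,-29.7,90,-2.4135)"
```

```text
clk 3.58 pos [525.5 -42.8 117.4] yaw -1.901 q6 1.81 open 0.24 F [ 0.2 -1.2 -1.7]
  shift cm [-1.46 -0.29  2.74] twist 0.513
```

Request:
arm_command(
  plan=[
    {"translation": [-0.7,-0.1,1.4],"twist": 0.13,"gripper": 0.1},
    {"translation": [-1.4,-0.3,2.7],"twist": 0.26,"gripper": 0.1},
    {"translation": [-1.5,-0.3,2.7],"twist": 0.39,"gripper": 0.1},
    {"translation": [-1.5,-0.3,2.7],"twist": 0.513,"gripper": 0.1},
    {"translation": [-1.5,-0.3,2.7],"twist": 0.513,"gripper": 0.1},
  ],
)

```text
clock: 4.0
eef_pos: [532.0, -30.2, 88.3]
tcp_rot: [3.129, -0.004, -2.42]
contact_force: [0.7, -0.2, -1.2]
opening: 0.239
```

```bash
python3 snap.py w4; python3 -c "
from h import *
go(532.8,-29.7,90,-2.4135)"
```

```text
[532.  -30.2  88.3] 4.0 0.044075989978220716
clk 4.05 pos [532.2 -30.2  88.7] yaw -2.416 q6 2.35 open 0.24 F [ 0.2 -0.1 -1.7]
  shift cm [-0.07 -0.   -0.13] twist -0.002
```

View pics/w4.png

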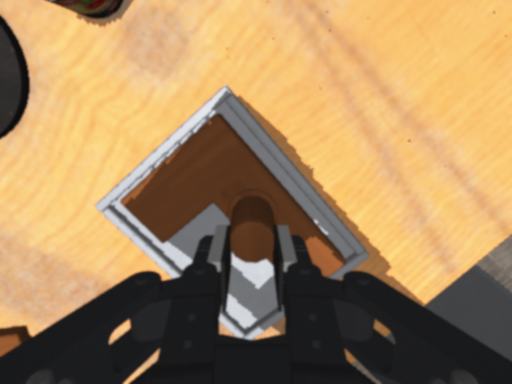

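L is held over the tray: outer corner near (220,113), tray corner at (225,88), edges roughly parallel. I'll check the numbers.

```bash
python3 - <<'E'
from piece import *
R,s,m,im=edges('w4',dict(long=((345,258),(220,113),70),foot=((130,207),(219,113),77)),(110,98,365,285),hmax=13,vmax=170)
y1=np.arctan2(*R['long'][0][::-1]); y2=np.arctan2(*R['foot'][0][::-1])+np.pi/2
c=inter(R['long'],R['foot']); print(y1,y2,c,proj(m,[*c,77]))
# tray outer rim edges : low saturation
h=cv2.cvtColor(im,cv2.COLOR_BGR2HSV);k=(h[...,1]<70).astype('uint8')*255
cv2.imwrite('pics/w4c.png',cv2.resize(im[80:290,90:380],None,fx=2.7,fy=2.7,interpolation=cv2.INTER_CUBIC))
E
```

```text
long 154 of 191 ang -0.1476
foot 39 of 129 ang -1.7093
-0.14761181 -0.1385349 [585.52075  -62.236763] [[216.76350987 114.03311591]]
```

View pics/w4c.png

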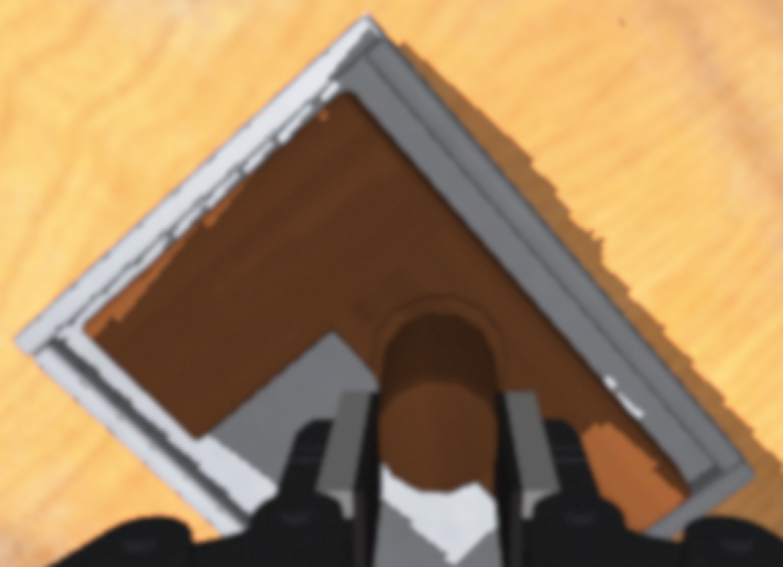

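```bash
python3 -c "
from h import *
go(532.8,-29.2,26,-2.411)"
```

```text
clk 4.05 pos [532.2 -30.2  88.7] yaw -2.416 q6 2.35 open 0.24 F [ 0.2 -0.1 -1.7]
  shift cm [-0.13 -0.04  6.27] twist -0.005
```

Request:
arm_command(
  plan=[
    {"translation": [-0.13,-0.04,1],"twist": -0.005,"gripper": 0.1},
    {"translation": [-0.13,-0.04,2.2],"twist": -0.005,"gripper": 0.1},
    {"translation": [-0.13,-0.04,3.2],"twist": -0.005,"gripper": 0.1},
    {"translation": [-0.13,-0.04,4.0],"twist": -0.005,"gripper": 0.1},
    {"translation": [-0.13,-0.04,4.4],"twist": -0.005,"gripper": 0.1},
  ],
)

```text
clock: 4.47
eef_pos: [532.0, -29.5, 43.0]
tcp_rot: [3.128, -0.005, -2.409]
contact_force: [-0.4, -0.0, -1.3]
opening: 0.239
```

```bash
python3 -c "
from h import *
go(532.8,-29.2,26,-2.411)"
```

```text
clk 4.47 pos [532.  -29.5  43. ] yaw -2.409 q6 2.34 open 0.24 F [-0.4 -0.  -1.3]
  shift cm [-0.09 -0.05  1.7 ] twist 0.002
```

Request:
arm_command(
  plan=[
    {"translation": [-0.1,-0.05,0.5],"twist": 0,"gripper": 0.1},
    {"translation": [-0.1,-0.05,1],"twist": 0,"gripper": 0.1},
    {"translation": [-0.1,-0.05,1.4],"twist": 0,"gripper": 0.1},
    {"translation": [-0.1,-0.05,1.7],"twist": 0,"gripper": 0.1},
    {"translation": [-0.1,-0.05,1.7],"twist": 0,"gripper": 0.1},
  ],
)

```text
clock: 4.88
eef_pos: [532.8, -29.0, 26.5]
tcp_rot: [3.128, -0.005, -2.409]
contact_force: [-3.8, -0.7, 6.5]
opening: 0.235
```

```bash
python3 snap.py w5; python3 -c "
from h import *
go(532.8,-29.2,26,-2.411)"
```

```text
[532.8 -29.   26.5] 4.8833 0.004163859018776613
clk 4.93 pos [532.8 -29.1  26.5] yaw -2.409 q6 2.34 open 0.24 F [-3.3 -0.5  5.2]
  shift cm [ 0.01 -0.01  0.05] twist 0.002
```

View pics/w5.png

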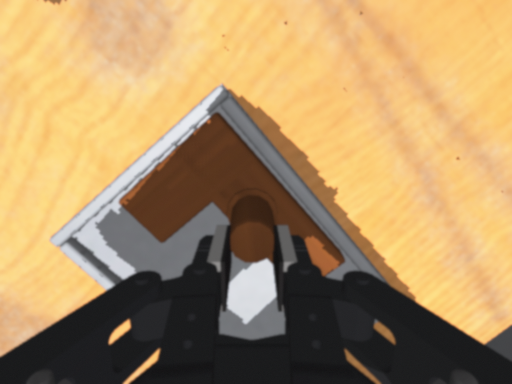

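Request:
arm_command(
  plan=[
    {"translation": [0,0,0],"twist": 0,"gripper": 0.55},
    {"translation": [0,0,0],"twist": 0,"gripper": 0.55},
    {"translation": [0,0,-0.5],"twist": 0,"gripper": 0.55},
    {"translation": [0,0,-3],"twist": 0,"gripper": 0.55},
    {"translation": [0,0,-6.5],"twist": 0,"gripper": 0.55},
  ],
)

```text
clock: 5.35
eef_pos: [531.4, -29.3, 90.1]
tcp_rot: [3.124, -0.009, -2.409]
contact_force: [0.9, 0.5, 0.7]
opening: 0.55
```

```bash
python3 -c "
from h import *
go(615,255,190,-2.3)
tm=camera_model('top'); sm=camera_model('side')
for z in (0,150,300):print(z,cast(tm,[(138,162)],z).round())
"
```

```text
clk 5.35 pos [531.4 -29.3  90.1] yaw -2.409 q6 2.34 open 0.55 F [0.9 0.5 0.7]
  shift cm [-25.14  15.72  -9.94] twist -0.109
0 [[850. 293.   0.]]
150 [[783. 276. 150.]]
300 [[716. 259. 300.]]
```

```bash
python3 -c "
from h import *
tm=camera_model('top'); sm=camera_model('side')
for z in (0,100,150,200,250,300,350,400):
    p=cast(tm,[(138,162)],z); print(z,p.round()[0],proj(sm,p).round()[0])
im=cv2.imread('pics/side0.png');cv2.imwrite('pics/sl.png',cv2.resize(im[60:260,80:330],None,fx=3,fy=3))
"
```

```text
0 [850. 293.   0.] [123. 215.]
100 [806. 282. 100.] [129. 193.]
150 [783. 276. 150.] [132. 181.]
200 [761. 270. 200.] [136. 168.]
250 [738. 265. 250.] [140. 155.]
300 [716. 259. 300.] [144. 141.]
350 [694. 253. 350.] [148. 126.]
400 [671. 248. 400.] [152. 110.]
```

View pics/sl.png

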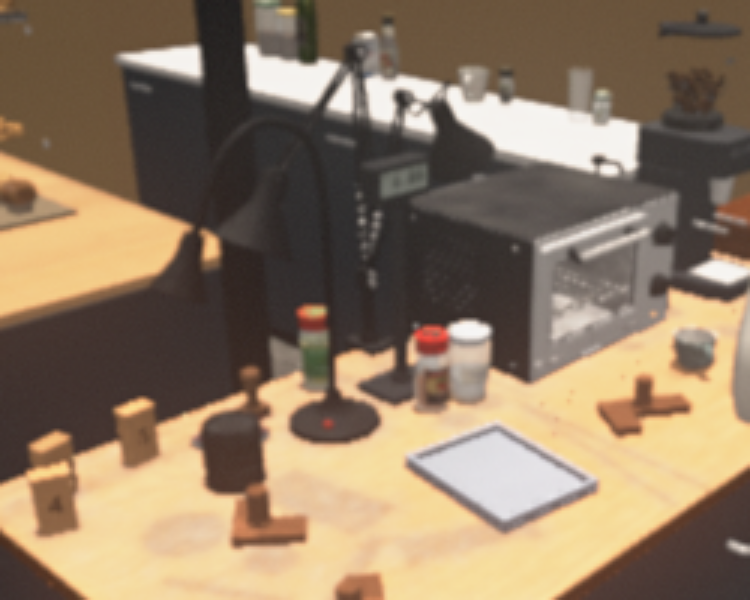

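```bash
python3 -c "
from h import *
go(500,100,210,-1.79)
go(500,100,210,0.9)
"
```

```text
clk 5.35 pos [531.4 -29.3  90.1] yaw -2.409 q6 2.34 open 0.55 F [0.9 0.5 0.7]
  shift cm [ -6.21  11.92 -11.84] twist -0.619
clk 5.35 pos [531.4 -29.3  90.1] yaw -2.409 q6 2.34 open 0.55 F [0.9 0.5 0.7]
  shift cm [ -6.21  11.92 -11.84] twist 2.974
```

Request:
arm_command(
  plan=[
    {"translation": [-1,2,-4],"twist": -0.124,"gripper": 0.55},
    {"translation": [-3,5,-7],"twist": -0.248,"gripper": 0.55},
    {"translation": [-4,8,-9],"twist": -0.372,"gripper": 0.55},
    {"translation": [-5,10,-11],"twist": -0.496,"gripper": 0.55},
    {"translation": [-6.2,11.9,-11.8],"twist": -0.62,"gripper": 0.55},
  ],
)

```text
clock: 5.77
eef_pos: [500.7, 101.6, 213.5]
tcp_rot: [3.127, 0.005, -1.782]
contact_force: [-0.0, 0.5, 0.4]
opening: 0.549
```

Request:
arm_command(
  plan=[
    {"translation": [0,0,0],"twist": -0.124,"gripper": 0.55},
    {"translation": [0,0,0],"twist": -0.248,"gripper": 0.55},
    {"translation": [0,0,0],"twist": -0.372,"gripper": 0.55},
    {"translation": [0,0,0],"twist": -0.496,"gripper": 0.55},
    {"translation": [0,0,0],"twist": -0.62,"gripper": 0.55},
  ],
)

```text
clock: 6.18
eef_pos: [500.7, 101.7, 214.0]
tcp_rot: [3.133, 0.013, -1.158]
contact_force: [0.2, 0.1, 0.4]
opening: 0.551
```

Request:
arm_command(
  plan=[
    {"translation": [0,0,0],"twist": -0.124,"gripper": 0.55},
    {"translation": [0,0,0],"twist": -0.248,"gripper": 0.55},
    {"translation": [0,0,0],"twist": -0.372,"gripper": 0.55},
    {"translation": [0,0,0],"twist": -0.496,"gripper": 0.55},
    {"translation": [0,0,0],"twist": -0.62,"gripper": 0.55},
  ],
)

```text
clock: 6.6
eef_pos: [500.7, 101.8, 214.4]
tcp_rot: [-3.141, 0.015, -0.533]
contact_force: [0.1, -0.3, -0.6]
opening: 0.549
```

Request:
arm_command(
  plan=[
    {"translation": [0,0,0],"twist": -0.124,"gripper": 0.55},
    {"translation": [0,0,0],"twist": -0.248,"gripper": 0.55},
    {"translation": [0,0,0],"twist": -0.372,"gripper": 0.55},
    {"translation": [0,0,0],"twist": -0.496,"gripper": 0.55},
    {"translation": [0,0,0],"twist": -0.62,"gripper": 0.55},
  ],
)

```text
clock: 7.02
eef_pos: [500.7, 101.7, 214.8]
tcp_rot: [-3.132, 0.011, 0.092]
contact_force: [0.7, -0.5, -0.8]
opening: 0.554
```

```bash
python3 snap.py w6;python3 -c "
from h import *
go(560,245,200,.9)
"
```

```text
[500.7 101.7 214.8] 7.0167 1.489494090960353
clk 7.07 pos [500.7 101.8 214.8] yaw 0.102 q6 0.08 open 0.55 F [-0.2  1.2 -0.9]
  shift cm [  7.36 -13.63   1.53] twist -0.798
```

View pics/w6.png

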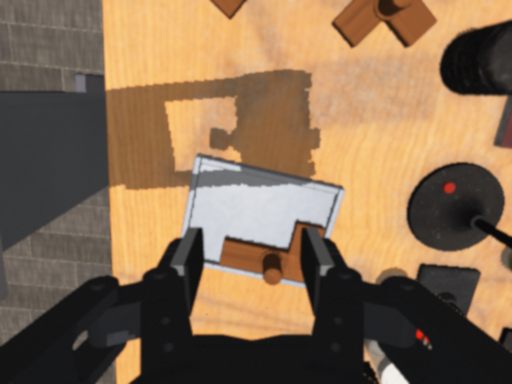

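L sits in the tray at (270,255). V is at (385,15) and the black can at (480,60).

Request:
arm_command(
  plan=[
    {"translation": [1,-2.5,0],"twist": -0.124,"gripper": 0.55},
    {"translation": [3,-5.5,0.5],"twist": -0.248,"gripper": 0.55},
    {"translation": [5,-9,1],"twist": -0.372,"gripper": 0.55},
    {"translation": [6.5,-12,1.5],"twist": -0.496,"gripper": 0.55},
    {"translation": [7.4,-13.6,1.5],"twist": -0.62,"gripper": 0.55},
  ],
)

```text
clock: 7.48
eef_pos: [561.1, 247.9, 199.7]
tcp_rot: [-3.127, 0.003, 0.715]
contact_force: [-0.2, 0.4, -0.0]
opening: 0.55
```

```bash
python3 snap.py w7;python3 -c "
from h import *
go(610,262,190,.9)
"
```

```text
[561.1 247.9 199.7] 7.4833 1.2719625113866126
clk 7.53 pos [562.1 249.6 200. ] yaw 0.725 q6 -0.32 open 0.55 F [ 0.9  2.2 -0.2]
  shift cm [4.41 2.26 0.96] twist -0.175
```

View pics/w7.png

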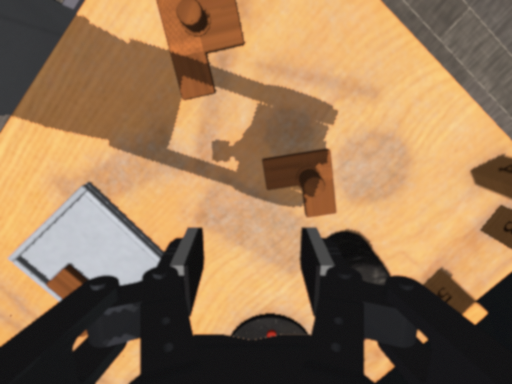

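Request:
arm_command(
  plan=[
    {"translation": [2.5,1,2],"twist": -0.1,"gripper": 0.6},
    {"translation": [4.4,2.2,5],"twist": -0.175,"gripper": 0.6},
    {"translation": [4.4,2.2,7],"twist": -0.175,"gripper": 0.6},
    {"translation": [4.4,2.2,7],"twist": -0.175,"gripper": 0.6},
    {"translation": [4.4,2.2,7],"twist": -0.175,"gripper": 0.6},
  ],
)

```text
clock: 7.95
eef_pos: [607.7, 262.4, 128.8]
tcp_rot: [-3.125, 0.001, 0.897]
contact_force: [-0.3, -1.0, 0.7]
opening: 0.598
```

```bash
python3 snap.py w8
```

```text
[607.7 262.4 128.8] 7.95 0.041659207570583404
```

View pics/w8.png

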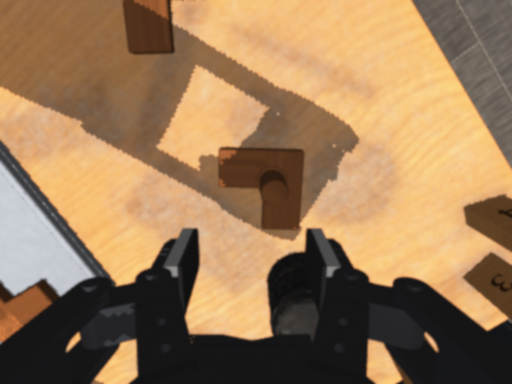

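V: outer corner (302,150), leg ends (219,168) and (281,230), knob top about (274,182).

```bash
python3 - <<'E'
from piece import *
R,s,m,im=edges('w8',dict(A=((219,148),(302,150),0),B=((302,150),(299,230),14)),(205,135,320,242),vmax=150)
y1=np.arctan2(*(-R['A'][0])[::-1]); y2=np.arctan2(*R['B'][0][::-1])-np.pi/2
c=inter(R['A'],R['B']);yaw=(y1+y2)/2; print(y1,y2,c)
kn=fromcorner(c,yaw,(-29,-29)); print('knob',kn,proj(m,[*kn,54]))
cv2.imwrite('pics/w8c.png',cv2.resize(im[130:245,200:325],None,fx=5,fy=5,interpolation=cv2.INTER_CUBIC))
go(*kn,20,.9)
E
```

```text
A 86 of 83 ang 0.8893
B 69 of 80 ang -0.7031
-2.252294 -2.2739046 [621.5723 311.0509]
knob [625.38485539 270.21630383] [[273.66319557 194.00583874]]
clk 8.00 pos [608.6 262.8 130.3] yaw 0.898 q6 -0.51 open 0.60 F [ 0.9 -0.6  0.8]
  shift cm [ 1.61  1.02 11.02] twist -0.002
```

View pics/w8c.png

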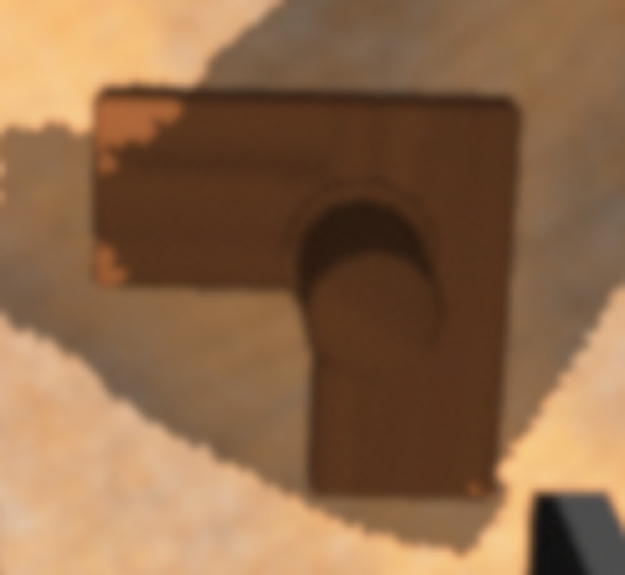

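Request:
arm_command(
  plan=[
    {"translation": [1,0.5,4],"twist": 0,"gripper": 0.6},
    {"translation": [1.6,1,8],"twist": 0,"gripper": 0.6},
    {"translation": [1.6,1,10],"twist": 0,"gripper": 0.6},
    {"translation": [1.6,1,10.7],"twist": 0,"gripper": 0.6},
    {"translation": [1.6,1,10.9],"twist": 0,"gripper": 0.6},
  ],
)

```text
clock: 8.42
eef_pos: [624.8, 269.9, 21.5]
tcp_rot: [-3.126, -0.0, 0.896]
contact_force: [0.5, 0.4, 1.5]
opening: 0.604
```

```bash
python3 -c "
from h import *
go(625.4,270.2,20,.9)"
```

```text
clk 8.42 pos [624.8 269.9  21.5] yaw 0.896 q6 -0.51 open 0.60 F [0.5 0.4 1.5]
  shift cm [0.06 0.03 0.15] twist -0.004
```

Request:
arm_command(
  plan=[
    {"translation": [0,0,0.1],"twist": 0,"gripper": 0.2},
    {"translation": [0,0,0.1],"twist": 0,"gripper": 0.1},
    {"translation": [0,0,0.1],"twist": 0,"gripper": 0.1},
    {"translation": [0,0,0.1],"twist": 0,"gripper": 0.1},
    {"translation": [0,0,0.1],"twist": 0,"gripper": 0.1},
  ],
  squeeze=60,
)

```text
clock: 8.83
eef_pos: [626.2, 270.5, 23.5]
tcp_rot: [-3.128, -0.003, 0.896]
contact_force: [-1.8, -0.5, 5.9]
opening: 0.219
```

```bash
python3 -c "
from h import *
go(535,55,100,.9+.556)"
```

```text
clk 8.83 pos [626.2 270.5  23.5] yaw 0.896 q6 -0.51 open 0.22 F [-1.8 -0.5  5.9]
  shift cm [-22.5    6.23  -7.81] twist -0.560
```

Request:
arm_command(
  plan=[
    {"translation": [0,0,-2],"twist": 0,"gripper": 0.1},
    {"translation": [0,0,-5],"twist": 0,"gripper": 0.1},
    {"translation": [-3,1,-7],"twist": -0.1,"gripper": 0.1},
    {"translation": [-7,2,-8],"twist": -0.2,"gripper": 0.1},
    {"translation": [-11,3,-8.5],"twist": -0.3,"gripper": 0.1},
  ],
)

```text
clock: 9.25
eef_pos: [583.4, 165.6, 111.4]
tcp_rot: [-3.135, -0.011, 1.203]
contact_force: [0.3, -0.6, -0.8]
opening: 0.218
```

```bash
python3 -c "
from h import *
go(549.4,37.1,110,1.451)"
```

```text
clk 9.25 pos [583.4 165.6 111.4] yaw 1.203 q6 -0.95 open 0.22 F [ 0.3 -0.6 -0.8]
  shift cm [-13.21   1.45  -0.02] twist -0.248
```

Request:
arm_command(
  plan=[
    {"translation": [-3.5,0.3,0],"twist": -0.08,"gripper": 0.1},
    {"translation": [-7,0.7,0],"twist": -0.16,"gripper": 0.1},
    {"translation": [-10.5,1,0],"twist": -0.248,"gripper": 0.1},
    {"translation": [-13.2,1.4,0],"twist": -0.248,"gripper": 0.1},
    {"translation": [-13.2,1.4,0],"twist": -0.248,"gripper": 0.1},
  ],
)

```text
clock: 9.67
eef_pos: [548.0, 33.4, 111.4]
tcp_rot: [-3.139, -0.011, 1.448]
contact_force: [0.1, -0.0, -0.9]
opening: 0.218
```

```bash
python3 snap.py w9; python3 -c "
from h import *
go(549.4,37.1,110,1.451)"
```

```text
[548.   33.4 111.4] 9.6667 0.09357223073308696
clk 9.72 pos [549.   35.3 111.5] yaw 1.447 q6 -1.40 open 0.22 F [ 0.4  1.  -0.8]
  shift cm [0.18 0.02 0.16] twist -0.004
```

View pics/w9.png

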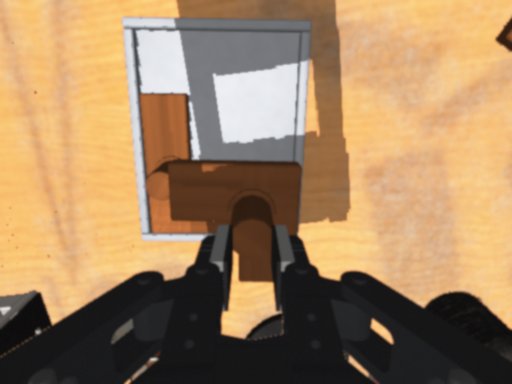

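Held V: top edge (170,162)–(301,163), corner (301,162). L is in the tray with its bar at (142–190, 95–235). Measuring both now.

```bash
python3 - <<'E'
from piece import *
R,s,m,im=edges('w9',dict(top=((190,161),(301,162),88),right=((301,162),(299,222),102)),(196,150,310,300),vmax=150)
y1=np.arctan2(*(-R['top'][0])[::-1]); y2=np.arctan2(*R['right'][0][::-1])-np.pi/2
c=inter(R['top'],R['right']);yaw=(2*y1+y2)/3; print(y1,y2,c)
kn=fromcorner(c,yaw,(-29,-29)); d=kn-s['eef_pos'][:2];print('V yaw',yaw,'want -1.708','knob-tcp',d,'tool',(Rw(s).T@[*d,0])[:2])
R,s,m,im=edges('w9',dict(left=((149,230),(141,96),22),end=((142,95),(188,95),22)),(130,85,196,240),vmax=230)
y1=np.arctan2(*R['left'][0][::-1])+0; y2=np.arctan2(*R['end'][0][::-1]);c=inter(R['left'],R['end'])
print('L',y1,y2,c)
# expected L corner (-64.7,-22.7) at target
ct,st=np.cos(-.1376),np.sin(-.1376); Rt=np.array([[ct,-st],[st,ct]])
print('want',np.array([533.7,-30.7])+Rt@[-64.7,-22.7], 'in tray err', Rt.T@(c-(np.array([533.7,-30.7])+Rt@[-64.7,-22.7])))
cv2.imwrite('pics/w9c.png',cv2.resize(im[10:250,110:330],None,fx=2.5,fy=2.5,interpolation=cv2.INTER_CUBIC))
# tray outer
h=cv2.cvtColor(im,cv2.COLOR_BGR2HSV);k=(h[...,1]<60).astype('uint8')*255;k[:,330:]=0;k[238:]=0
cs,_=cv2.findContours(k,cv2.RETR_EXTERNAL,cv2.CHAIN_APPROX_NONE);c=max(cs,key=cv2.contourArea)[:,0]
for nm,(a,b,z) in dict(top=((125,19),(311,20),18),left=((125,22),(141,236),18),right=((311,24),(303,150),18)).items():
    a=np.array(a,float);b=np.array(b,float);l=np.linalg.norm(b-a);t=(b-a)/l;nn=np.array([-t[1],t[0]]);q=c-a
    sel=(q@t>6)&(q@t<l-6)&(abs(q@nn)<4)
    p=cast(m,c[sel],z)[:,:2]; q=(p-[513.9,10.2])@Rt
    print(nm,sel.sum(),'tray coords mean',q.mean(0).round(1),'slope',np.polyfit(*( (q[:,1],q[:,0]) if nm=='top' else (q[:,0],q[:,1])),1)[0].round(4))
E
```

```text
top 105 of 111 ang 1.4245
right 50 of 60 ang -0.1475
-1.7170917 -1.7182633 [523.621    64.26697]
V yaw -1.7174822 want -1.708 knob-tcp [ 0.08828347 -2.06423744] tool [-2.03789914  0.33950755]
left 123 of 134 ang 3.0067
end 35 of 46 ang 1.4467
L 3.00674 1.4466654 [468.89346 -45.47349]
want [466.49786866 -44.31078776] in tray err [ 2.5324351  -0.82311951]
top 173 tray coords mean [-92.4   1. ] slope -0.0022
left 201 tray coords mean [ -6.6 -71.3] slope -0.0007
right 114 tray coords mean [-43.7  70.8] slope -0.006
```

View pics/w9c.png

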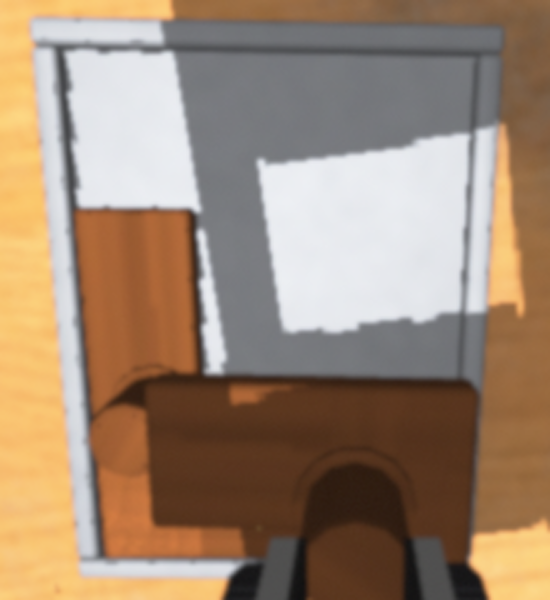

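Request:
arm_command(
  plan=[
    {"translation": [0.1,0,2],"twist": -0.004,"gripper": 0.1},
    {"translation": [0.18,0,4],"twist": -0.004,"gripper": 0.1},
    {"translation": [0.18,0,5],"twist": -0.004,"gripper": 0.1},
    {"translation": [0.18,0,5],"twist": -0.004,"gripper": 0.1},
    {"translation": [0.18,0,5],"twist": -0.004,"gripper": 0.1},
  ],
)

```text
clock: 10.13
eef_pos: [549.3, 38.3, 61.8]
tcp_rot: [-3.139, -0.012, 1.452]
contact_force: [-1.0, 0.3, -0.3]
opening: 0.218
```

```bash
python3 snap.py w10; python3 -c "
from h import *
go(549.4,37.1,31.5,1.451)"
```

```text
[549.3  38.3  61.8] 10.1333 0.01796421499588127
clk 10.18 pos [549.9  38.2  62.3] yaw 1.452 q6 -1.41 open 0.22 F [-0.4 -0.4 -0.1]
  shift cm [-0.15 -0.03  3.08] twist 0.001
```

View pics/w10.png

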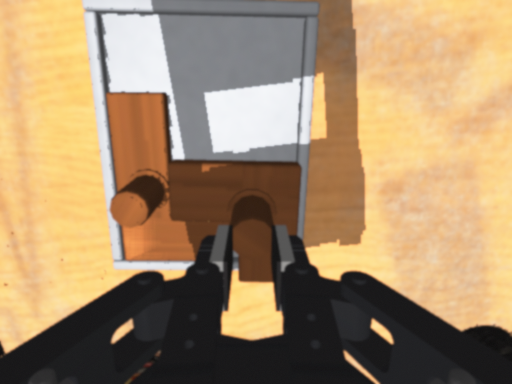

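```bash
python3 - <<'E'
from piece import *
z0=38.3
R,s,m,im=edges('w10',dict(top=((190,161),(301,162),z0),right=((301,162),(299,222),z0+14)),(196,150,306,300),vmax=150)
ct,st=np.cos(-.1376),np.sin(-.1376); Rt=np.array([[ct,-st],[st,ct]])
y1=np.arctan2(*(-R['top'][0])[::-1]); y2=np.arctan2(*R['right'][0][::-1])-np.pi/2
c=inter(R['top'],R['right']);yaw=(2*y1+y2)/3; print(y1,y2,c)
kn=fromcorner(c,yaw,(-29,-29)); d=kn-s['eef_pos'][:2];print('V yaw',yaw,'want -1.708','knob-tcp',d,'tool',(Rw(s).T@[*d,0])[:2],'tray pos',(kn-[513.9,10.2])@Rt)
R,s,m,im=edges('w10',dict(left=((121,255),(107,96),22),end=((108,94),(164,94),22),inner=((167,96),(169,155),8)),(100,85,171,265),vmax=235)
c=inter(R['left'],R['end']); c2=inter(R['inner'],R['end'])
print('L corner tray',(c-[513.9,10.2])@Rt,'want',[25.2-64.7,-37.8-22.7]); print('inner',(c2-[513.9,10.2])@Rt, 'want',-23.5)
h=cv2.cvtColor(im,cv2.COLOR_BGR2HSV);k=(h[...,1]<60).astype('uint8')*255;k[:,330:]=0;k[250:]=0
cs,_=cv2.findContours(k,cv2.RETR_EXTERNAL,cv2.CHAIN_APPROX_NONE);c=max(cs,key=cv2.contourArea)[:,0]
for nm,(a,b,z) in dict(left=((86,10),(114,260),18),right=((319,5),(308,150),18)).items():
    a=np.array(a,float);b=np.array(b,float);l=np.linalg.norm(b-a);t=(b-a)/l;nn=np.array([-t[1],t[0]]);q=c-a
    sel=(q@t>6)&(q@t<l-6)&(abs(q@nn)<4)
    p=cast(m,c[sel],z)[:,:2]; q=(p-[513.9,10.2])@Rt
    print(nm,sel.sum(),'tray coords mean',q.mean(0).round(1))
cv2.imwrite('pics/w10c.png',cv2.resize(im[0:280,80:330],None,fx=2.1,fy=2.1,interpolation=cv2.INTER_CUBIC))
E
```

```text
top 105 of 111 ang 1.4227
right 50 of 60 ang -0.1348
-1.7189173 -1.7056063 [525.12976  68.75885]
V yaw -1.7144803 want -1.708 knob-tcp [ 0.3501015  -2.36317128] tool [-2.30471494  0.62811223] tray pos [31.91435198 30.36980169]
left 136 of 159 ang 3.0070
end 45 of 56 ang 1.4376
inner 48 of 59 ang -0.1315
L corner tray [-37.28322765 -61.43594796] want [-39.5, -60.5]
inner [-37.43263233 -27.46756035] want -23.5
left 258 tray coords mean [ -2.9 -71.3]
right 134 tray coords mean [-48.2  70.8]
```

View pics/w10c.png

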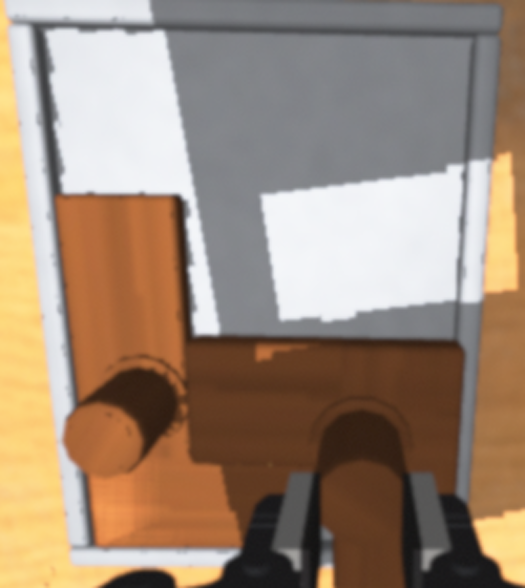

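Request:
arm_command(
  plan=[
    {"translation": [0,0,0.8],"twist": 0,"gripper": 0.1},
    {"translation": [0,0,1.6],"twist": 0,"gripper": 0.1},
    {"translation": [0,0,2.2],"twist": 0,"gripper": 0.1},
    {"translation": [0,0,2.7],"twist": 0,"gripper": 0.1},
    {"translation": [0,0,2.8],"twist": 0,"gripper": 0.1},
  ],
)

```text
clock: 10.6
eef_pos: [549.1, 38.5, 33.2]
tcp_rot: [-3.139, -0.012, 1.452]
contact_force: [-0.7, 0.2, -0.3]
opening: 0.218
```

```bash
python3 snap.py w11; python3 -c "
from h import *
go(549.9,38.2,31.5,1.451)"
```

```text
[549.1  38.5  33.2] 10.6 0.008054758870673131
clk 10.65 pos [549.2  38.5  33.4] yaw 1.452 q6 -1.41 open 0.22 F [ 0.7  0.1 -0.9]
  shift cm [-0.02  0.07  0.19] twist 0.001
```

View pics/w11.png

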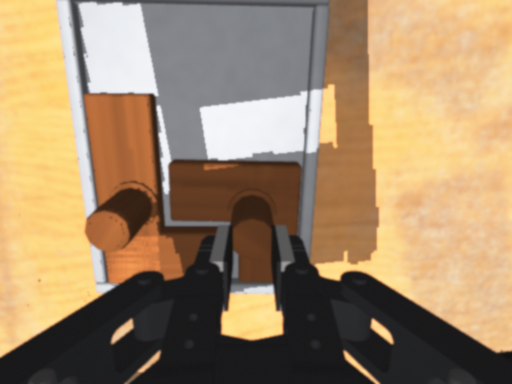

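V has gaps all round. I'll lower the last 2–3 mm.

Request:
arm_command(
  plan=[
    {"translation": [0,0,0.2],"twist": 0,"gripper": 0.1},
    {"translation": [0,0,0.3],"twist": 0,"gripper": 0.1},
    {"translation": [0,0,0.3],"twist": 0,"gripper": 0.1},
    {"translation": [0,0,0.3],"twist": 0,"gripper": 0.1},
    {"translation": [0,0,0.3],"twist": 0,"gripper": 0.1},
  ],
)

```text
clock: 11.07
eef_pos: [549.8, 38.6, 31.4]
tcp_rot: [-3.14, -0.013, 1.452]
contact_force: [-1.6, 0.4, 10.2]
opening: 0.218
```

Request:
arm_command(
  plan=[
    {"translation": [0,0,0],"twist": 0,"gripper": 0.5},
    {"translation": [0,0,0],"twist": 0,"gripper": 0.5},
    {"translation": [0,0,-0.5],"twist": 0,"gripper": 0.5},
    {"translation": [0,0,-3],"twist": 0,"gripper": 0.5},
    {"translation": [0,0,-6.5],"twist": 0,"gripper": 0.5},
  ],
)

```text
clock: 11.48
eef_pos: [547.4, 37.6, 94.9]
tcp_rot: [-3.134, -0.012, 1.452]
contact_force: [0.5, 0.2, -0.8]
opening: 0.498
```

```bash
python3 -c "
from h import *
go(430,275,180,1.0)"
```

```text
clk 11.48 pos [547.4  37.6  94.9] yaw 1.452 q6 -1.40 open 0.50 F [ 0.5  0.2 -0.8]
  shift cm [ 22.27 -14.54  -8.15] twist 0.452
```

```bash
python3 -c "
from h import *
go(424,312,150,1.452)"
```

```text
clk 11.48 pos [547.4  37.6  94.9] yaw 1.452 q6 -1.40 open 0.50 F [ 0.5  0.2 -0.8]
  shift cm [ 25.84 -15.55  -5.1 ] twist -0.000
```

Request:
arm_command(
  plan=[
    {"translation": [2,-1,-3],"twist": 0,"gripper": 0.6},
    {"translation": [5,-3,-5],"twist": 0,"gripper": 0.6},
    {"translation": [8.5,-5,-5],"twist": 0,"gripper": 0.6},
    {"translation": [12,-7,-5],"twist": 0,"gripper": 0.6},
    {"translation": [15.5,-9,-5],"twist": 0,"gripper": 0.6},
  ],
)

```text
clock: 11.9
eef_pos: [476.2, 203.0, 148.4]
tcp_rot: [-3.136, -0.012, 1.451]
contact_force: [0.6, 0.0, -0.2]
opening: 0.599
```

Request:
arm_command(
  plan=[
    {"translation": [3.5,-2.2,0],"twist": 0,"gripper": 0.6},
    {"translation": [7,-4.4,0],"twist": 0,"gripper": 0.6},
    {"translation": [9,-6,0],"twist": 0,"gripper": 0.6},
    {"translation": [9.5,-6.5,0],"twist": 0,"gripper": 0.6},
    {"translation": [9.5,-6.5,0],"twist": 0,"gripper": 0.6},
  ],
)

```text
clock: 12.32
eef_pos: [422.0, 306.4, 150.1]
tcp_rot: [-3.136, -0.013, 1.454]
contact_force: [-0.5, -1.8, 0.4]
opening: 0.598
```

```bash
python3 snap.py w12; python3 -c "
from h import *
go(424,312,150,1.452)"
```

```text
[422.  306.4 150.1] 12.3167 0.05402437371474104
clk 12.37 pos [422.8 305.2 150.1] yaw 1.453 q6 -0.85 open 0.60 F [ 0.6 -0.5 -0.7]
  shift cm [0.69 0.04 0.01] twist 0.001
```

View pics/w12.png

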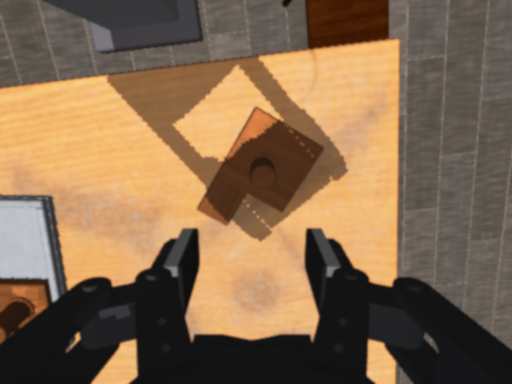

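P: outer corner (257,107), long edge down to (198,210), block corner (323,148), knob top about (263,172).

```bash
python3 - <<'E'
from piece import *
R,s,m,im=edges('w12',dict(long=((257,107),(199,209),2),end=((257,107),(322,148),2),far=((281,211),(323,150),14)),(190,100,332,232),vmax=185)
y1=np.arctan2(*R['long'][0][::-1]); y2=np.arctan2(*R['end'][0][::-1])-np.pi/2; y3=np.arctan2(*R['far'][0][::-1])-np.pi
c=inter(R['long'],R['end']); c2=inter(R['far'],R['end']); print(y1,y2,y3,c,'block side',np.linalg.norm(c2-c))
yaw=(2*y1+y2)/3
kn=(fromcorner(c,yaw,(-47.9,-35.3))+fromcorner(c2,yaw,(-47.9,43.7)))/2; print('yaw',yaw,'knob',kn,proj(m,[*kn,54]))
cv2.imwrite('pics/w12c.png',cv2.resize(im[95:235,185:335],None,fx=4,fy=4,interpolation=cv2.INTER_CUBIC))
go(*kn,21,1.452)
E
```

```text
long 75 of 117 ang -0.6806
end 49 of 76 ang 0.9270
far 60 of 74 ang 2.4686
-0.68061113 -0.64380723 -0.67299414 [368.1676 320.1246] block side 75.29594
yaw -0.6683431 knob [425.75720087 317.25672123] [[264.04940861 178.72083491]]
clk 12.37 pos [422.8 305.2 150.1] yaw 1.453 q6 -0.85 open 0.60 F [ 0.6 -0.5 -0.7]
  shift cm [ 1.07  0.22 12.92] twist 0.001
```

View pics/w12c.png

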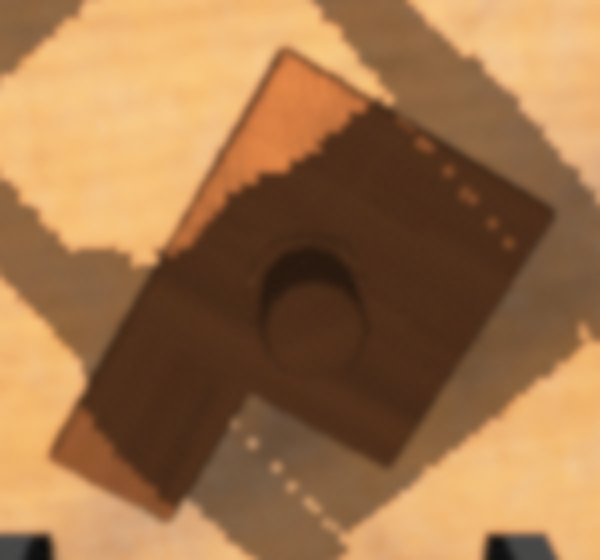

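```bash
python3 - <<'E'
from piece import *
R,s,m,im=edges('w12',dict(long=((257,107),(199,209),0),end=((257,107),(322,148),0),far=((281,211),(323,150),14)),(190,100,332,232),vmax=235)
y1=np.arctan2(*R['long'][0][::-1]); y2=np.arctan2(*R['end'][0][::-1])-np.pi/2; y3=np.arctan2(*R['far'][0][::-1])-np.pi
c=inter(R['long'],R['end']); c2=inter(R['far'],R['end']); print(y1,y2,y3,c,'block side',np.linalg.norm(c2-c))
yaw=(2*y1+y2+y3)/4
kn=(fromcorner(c,yaw,(-47.9,-35.3))+fromcorner(c2,yaw,(-47.9,43.7)))/2; print('yaw',yaw,'knob',kn,proj(m,[*kn,54]),cast(m,[(263.3,176.3)],54))
E
```

```text
long 93 of 117 ang -0.6479
end 58 of 76 ang 0.9263
far 60 of 74 ang 2.4686
-0.6479214 -0.6444913 -0.67299414 [366.3141  317.68475] block side 78.3589
yaw -0.65333205 knob [425.33548412 316.5546285 ] [[263.19937759 178.35377883]] [[423.49897468 316.8431342   54.        ]]
```

```bash
python3 -c "
from h import *
go(424.6,316.7,22,1.452)"
```

```text
clk 12.37 pos [422.8 305.2 150.1] yaw 1.453 q6 -0.85 open 0.60 F [ 0.6 -0.5 -0.7]
  shift cm [ 1.01  0.11 12.82] twist 0.001
```

Request:
arm_command(
  plan=[
    {"translation": [1.0,0.1,4],"twist": 0,"gripper": 0.6},
    {"translation": [1.0,0.1,8],"twist": 0,"gripper": 0.6},
    {"translation": [1.0,0.1,11],"twist": 0,"gripper": 0.6},
    {"translation": [1.0,0.1,12.5],"twist": 0,"gripper": 0.6},
    {"translation": [1.0,0.1,12.8],"twist": 0,"gripper": 0.6},
  ],
)

```text
clock: 12.78
eef_pos: [423.4, 313.7, 19.1]
tcp_rot: [-3.132, -0.008, 1.451]
contact_force: [0.2, -0.7, 0.9]
opening: 0.599
```

```bash
python3 -c "
from h import *
go(424.6,316.7,22,1.452)"
```

```text
clk 12.78 pos [423.4 313.7  19.1] yaw 1.451 q6 -0.84 open 0.60 F [ 0.2 -0.7  0.9]
  shift cm [ 0.31  0.08 -0.28] twist -0.001
```

Request:
arm_command(
  plan=[
    {"translation": [0.2,0,-0.2],"twist": 0,"gripper": 0.6},
    {"translation": [0.2,0,-0.2],"twist": 0,"gripper": 0.2},
    {"translation": [0.2,0,-0.2],"twist": 0,"gripper": 0.1},
    {"translation": [0.2,0,-0.2],"twist": 0,"gripper": 0.1},
    {"translation": [0.2,0,-0.2],"twist": 0,"gripper": 0.1},
  ],
  squeeze=60,
)

```text
clock: 13.2
eef_pos: [425.0, 316.1, 23.0]
tcp_rot: [-3.135, -0.01, 1.451]
contact_force: [1.1, -3.0, 5.6]
opening: 0.221
```

Request:
arm_command(
  plan=[
    {"translation": [0,0,0],"twist": 0,"gripper": 0.1},
    {"translation": [0,0,0],"twist": 0,"gripper": 0.1},
    {"translation": [0,0,0],"twist": 0,"gripper": 0.1},
    {"translation": [0,0,0],"twist": 0,"gripper": 0.1},
    {"translation": [0,0,0],"twist": 0,"gripper": 0.1},
  ],
)

```text
clock: 13.62
eef_pos: [424.9, 316.1, 23.1]
tcp_rot: [-3.135, -0.01, 1.451]
contact_force: [0.3, -0.4, 1.4]
opening: 0.224
```

```bash
python3 -c "
from h import *
go(424.6,316.7,22,1.452)
go(450,60,130,1.45-1.055)"
```

```text
clk 13.62 pos [424.9 316.1  23.1] yaw 1.451 q6 -0.84 open 0.22 F [ 0.3 -0.4  1.4]
  shift cm [ 0.05 -0.04  0.11] twist -0.001
clk 13.62 pos [424.9 316.1  23.1] yaw 1.451 q6 -0.84 open 0.22 F [ 0.3 -0.4  1.4]
  shift cm [-25.02   5.46 -10.98] twist 1.056
```

Request:
arm_command(
  plan=[
    {"translation": [0,0,-2],"twist": 0,"gripper": 0.1},
    {"translation": [0,0,-5],"twist": 0.1,"gripper": 0.1},
    {"translation": [-3,0.7,-8],"twist": 0.2,"gripper": 0.1},
    {"translation": [-6,1.4,-10.5],"twist": 0.3,"gripper": 0.1},
    {"translation": [-9.5,2,-11],"twist": 0.4,"gripper": 0.1},
  ],
)

```text
clock: 14.03
eef_pos: [436.5, 219.1, 135.9]
tcp_rot: [-3.135, -0.012, 1.048]
contact_force: [1.7, 1.2, -0.9]
opening: 0.222
```

```bash
python3 -c "
from h import *
go(469.9,29,120,.396)"
```

```text
clk 14.03 pos [436.5 219.1 135.9] yaw 1.048 q6 -0.60 open 0.22 F [ 1.7  1.2 -0.9]
  shift cm [-14.82  12.38   1.33] twist 0.652
```

Request:
arm_command(
  plan=[
    {"translation": [-3,2.5,0],"twist": 0.12,"gripper": 0.1},
    {"translation": [-6,5,0.3],"twist": 0.24,"gripper": 0.1},
    {"translation": [-9,7.5,0.6],"twist": 0.36,"gripper": 0.1},
    {"translation": [-12,10,1],"twist": 0.48,"gripper": 0.1},
    {"translation": [-14,11.7,1.3],"twist": 0.6,"gripper": 0.1},
  ],
)

```text
clock: 14.45
eef_pos: [468.0, 36.8, 120.3]
tcp_rot: [-3.13, -0.006, 0.442]
contact_force: [0.6, 0.7, -1.4]
opening: 0.224
```

```bash
python3 -c "
from h import *
go(469.9,29,120,.396)"
```

```text
clk 14.45 pos [468.   36.8 120.3] yaw 0.442 q6 -0.39 open 0.22 F [ 0.6  0.7 -1.4]
  shift cm [-0.16  0.78  0.02] twist 0.046
```

Request:
arm_command(
  plan=[
    {"translation": [-0.1,0.6,1],"twist": 0.046,"gripper": 0.1},
    {"translation": [-0.15,0.7,2],"twist": 0.046,"gripper": 0.1},
    {"translation": [-0.15,0.7,3],"twist": 0.046,"gripper": 0.1},
    {"translation": [-0.15,0.7,3],"twist": 0.046,"gripper": 0.1},
    {"translation": [-0.15,0.7,3],"twist": 0.046,"gripper": 0.1},
  ],
)

```text
clock: 14.87
eef_pos: [468.8, 31.1, 89.5]
tcp_rot: [-3.129, -0.003, 0.398]
contact_force: [0.2, 0.0, -1.1]
opening: 0.221
```

```bash
python3 snap.py w13; python3 -c "
from h import *
go(469.9,29,31,.396)"
```

```text
[468.8  31.1  89.5] 14.8667 0.016906971815464713
clk 14.92 pos [469.3  31.1  90. ] yaw 0.398 q6 -0.36 open 0.22 F [-1.   0.4 -1.1]
  shift cm [-0.05  0.29  5.9 ] twist 0.002
```

View pics/w13.png

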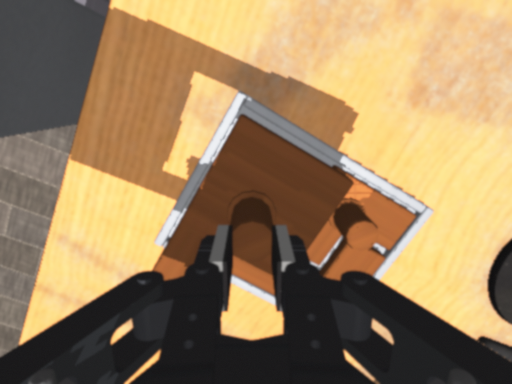

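Held P: corner (242,115), long left edge down to about (160,270), end edge to (350,180). V and its knob are lower right, at (355,225).

```bash
cat > chkP.py <<'E'
from piece import *
def chk(n,z0,long,end,vmax=150):
    R,s,m,im=edges(n,dict(long=(*long,z0+7),end=(*end,z0)),(140,90,380,290),vmax=vmax)
    ct,st=np.cos(-.1376),np.sin(-.1376); Rt=np.array([[ct,-st],[st,ct]])
    y1=np.arctan2(*R['long'][0][::-1]); y2=np.arctan2(*R['end'][0][::-1])-np.pi/2
    c=inter(R['long'],R['end']);yaw=(y1+y2)/2;print(y1,y2,'want -1.708',c,proj(m,[*c,z0]))
    kn=fromcorner(c,yaw,(-47.9,-35.3)); d=kn-s['eef_pos'][:2]
    print('knob',kn,'tool off',(Rw(s).T@[*d,0])[:2],'tray pos',(kn-[513.9,10.2])@Rt,'want -46.2 12.6')
    return im
E
python3 - <<'E'
from chkP import *
im=chk('w13',66.6,((242,115),(170,235)),((242,115),(335,169)))
cv2.imwrite('pics/w13c.png',cv2.resize(im[85:310,145:445],None,fx=2.6,fy=2.6,interpolation=cv2.INTER_CUBIC))
E
```

```text
long 113 of 139 ang -1.7053
end 84 of 107 ang -0.1342
-1.7053066 -1.7049919 want -1.708 [440.46902   81.454666] [[241.31202622 114.46380172]]
knob [469.03474458  29.25792728] tool off [-0.43798156  1.7716206 ] tray pos [-47.05529456  12.72379621] want -46.2 12.6
```

View pics/w13c.png

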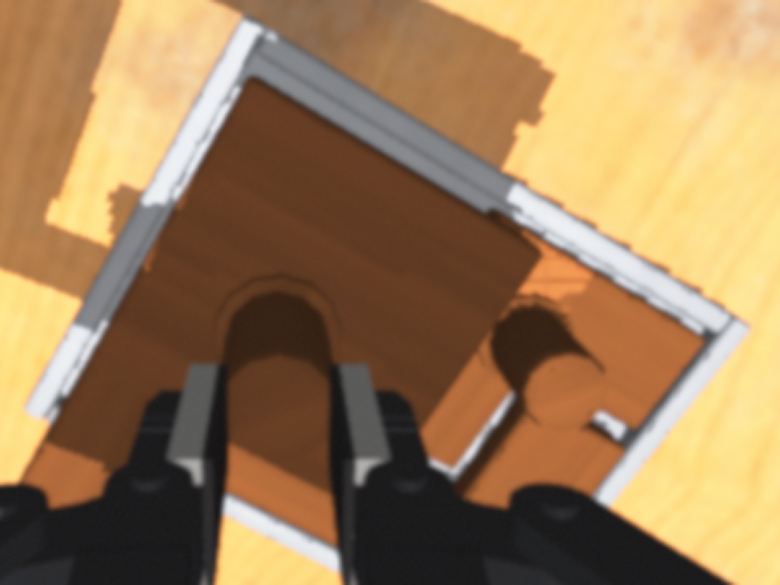

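```bash
python3 -c "
from h import *
go(469.7,31.1,36,.395)"
```

```text
clk 14.92 pos [469.3  31.1  90. ] yaw 0.398 q6 -0.36 open 0.22 F [-1.   0.4 -1.1]
  shift cm [0.02 0.09 5.4 ] twist 0.003
```

Request:
arm_command(
  plan=[
    {"translation": [0,0.05,1],"twist": 0.003,"gripper": 0.1},
    {"translation": [0,0.1,2.2],"twist": 0.003,"gripper": 0.1},
    {"translation": [0,0.1,3.4],"twist": 0.003,"gripper": 0.1},
    {"translation": [0,0.1,4.2],"twist": 0.003,"gripper": 0.1},
    {"translation": [0,0.1,4.6],"twist": 0.003,"gripper": 0.1},
  ],
)

```text
clock: 15.33
eef_pos: [469.0, 31.3, 42.9]
tcp_rot: [-3.129, -0.003, 0.396]
contact_force: [-0.3, 0.2, -1.1]
opening: 0.223
```

```bash
python3 snap.py w14; python3 -c "
from h import *
go(469.7,31.1,31,.395)
im=cv2.imread('pics/w14.png');cv2.imwrite('pics/w14c.png',cv2.resize(im[85:310,145:445],None,fx=2.6,fy=2.6,interpolation=cv2.INTER_CUBIC))"
```

```text
[469.   31.3  42.9] 15.3333 0.09301098669075386
clk 15.38 pos [468.9  31.2  42.7] yaw 0.396 q6 -0.36 open 0.22 F [-0.9 -0.6 -2.2]
  shift cm [0.07 0.05 1.17] twist 0.001
```

View pics/w14c.png

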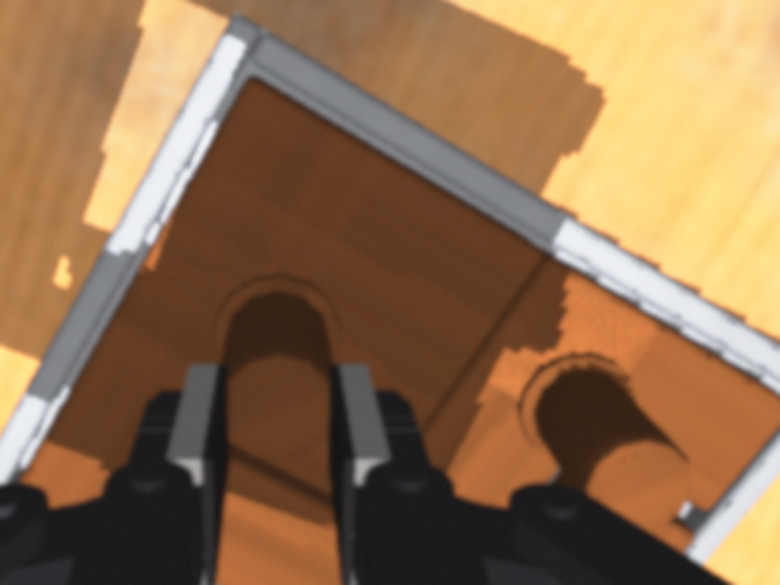

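```bash
python3 - <<'E'
from chkP import *
im=chk('w14',19.7,((242,115),(170,235)),((242,115),(340,172)))
E
```

```text
long 117 of 139 ang -1.7118
end 89 of 113 ang -0.1366
-1.7117761 -1.7073922 want -1.708 [441.04874   81.679985] [[241.61721518 114.57371393]]
knob [469.38268659  29.35707206] tool off [-0.38085984  1.91676891] tray pos [-46.72424059  12.86972976] want -46.2 12.6
```

Request:
arm_command(
  plan=[
    {"translation": [0.03,0.03,0.3],"twist": 0,"gripper": 0.1},
    {"translation": [0.03,0.03,0.6],"twist": 0,"gripper": 0.1},
    {"translation": [0.03,0.03,0.9],"twist": 0,"gripper": 0.1},
    {"translation": [0.03,0.03,1.1],"twist": 0,"gripper": 0.1},
    {"translation": [0.03,0.03,1.2],"twist": 0,"gripper": 0.1},
  ],
)

```text
clock: 15.8
eef_pos: [469.1, 31.2, 30.9]
tcp_rot: [-3.129, -0.003, 0.396]
contact_force: [-5.6, -1.1, 18.5]
opening: 0.222
```

```bash
python3 snap.py w15; python3 -c "
from h import *
go(469.7,31.1,31,.395)
im=cv2.imread('pics/w15.png');cv2.imwrite('pics/w15c.png',cv2.resize(im[85:310,145:445],None,fx=2.6,fy=2.6,interpolation=cv2.INTER_CUBIC))"
```

```text
[469.1  31.2  30.9] 15.8 0.007414268397206634
clk 15.85 pos [469.1  31.2  31. ] yaw 0.396 q6 -0.36 open 0.22 F [-3.2 -0.4  3.7]
  shift cm [ 0.05  0.03 -0.  ] twist 0.001
```

View pics/w15c.png

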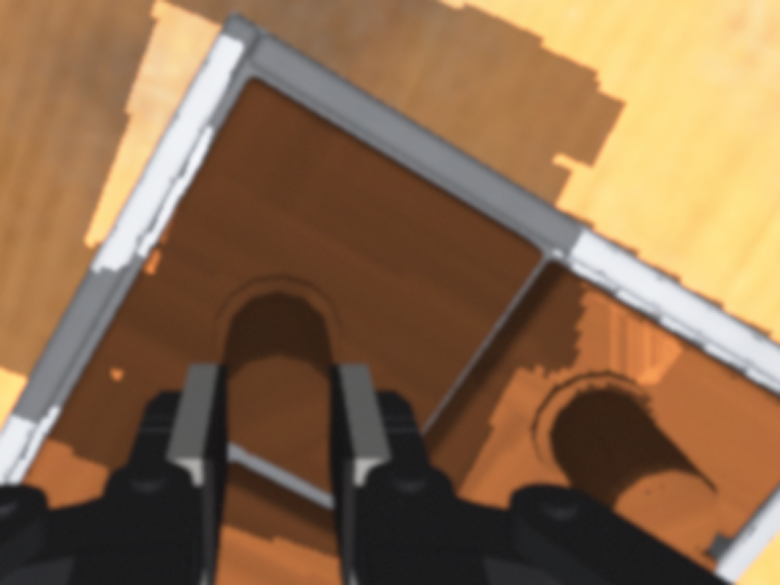

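Seated at the predicted height (TCP 31.0) with gaps visible on all sides. Release and rise.

Request:
arm_command(
  plan=[
    {"translation": [0,0,0],"twist": 0,"gripper": 0.5},
    {"translation": [0,0,0],"twist": 0,"gripper": 0.5},
    {"translation": [0,0,-0.5],"twist": 0,"gripper": 0.5},
    {"translation": [0,0,-3],"twist": 0,"gripper": 0.5},
    {"translation": [0,0,-6.5],"twist": 0,"gripper": 0.5},
  ],
)

```text
clock: 16.27
eef_pos: [467.1, 30.2, 95.0]
tcp_rot: [-3.127, 0.002, 0.396]
contact_force: [0.9, -0.1, 0.1]
opening: 0.502
```

Request:
arm_command(
  plan=[
    {"translation": [-1,2,-4],"twist": 0,"gripper": 0.5},
    {"translation": [-2,4,-7],"twist": 0,"gripper": 0.5},
    {"translation": [-2,5,-10],"twist": 0,"gripper": 0.5},
    {"translation": [-2,6,-12],"twist": 0,"gripper": 0.5},
    {"translation": [-2,6,-12],"twist": 0,"gripper": 0.5},
  ],
)

```text
clock: 16.68
eef_pos: [476.1, -36.1, 219.2]
tcp_rot: [-3.131, -0.005, 0.395]
contact_force: [1.0, -0.6, 0.6]
opening: 0.495
```

Request:
arm_command(
  plan=[
    {"translation": [-5,-8,-1],"twist": 0,"gripper": 0.5},
    {"translation": [-5,-8,-1],"twist": 0,"gripper": 0.5},
    {"translation": [-5,-8,-1],"twist": 0,"gripper": 0.5},
    {"translation": [-5,-8,-1],"twist": 0,"gripper": 0.5},
    {"translation": [-5,-8,-1],"twist": 0,"gripper": 0.5},
  ],
)

```text
clock: 17.1
eef_pos: [399.4, 18.6, 229.9]
tcp_rot: [-3.132, -0.006, 0.396]
contact_force: [-0.4, -0.6, -0.5]
opening: 0.498
```

```bash
python3 snap.py w16; python3 -c "
from h import *
im=grab_frame('side');cv2.imwrite('pics/s2.png',cv2.resize(im[130:300,70:350],None,fx=2.8,fy=2.8,interpolation=cv2.INTER_CUBIC))
print(sense()['contact_force'],sense()['eef_pos'])"
```

```text
[399.4  18.6 229.9] 17.1 0.029236289389770447
[ 0.33818099 -0.99434254 -0.48450063] [400.04934762  18.11979075 229.67600182]
```

View pics/w16.png

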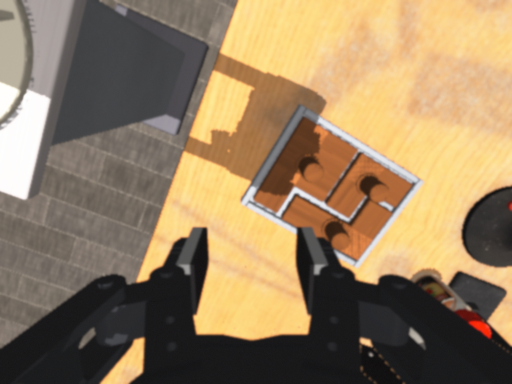

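View pics/s2.png

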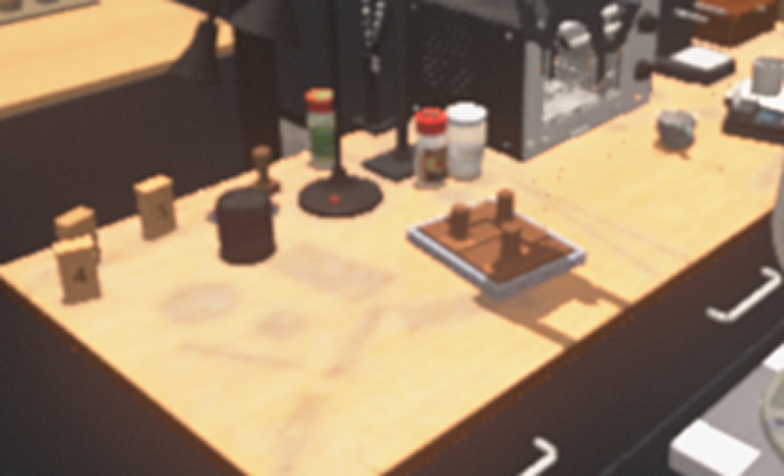

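The wrist view shows all three boards inside the rim, with grey floor visible between them (knobs near (310,170), (375,188) and (335,235)). In the side view the jars and cup are where they started. Handing in.

```bash
python3 -c "
from rig import *
print(abs(sense()['qvel']).max()); print(job.sign_off())"
```

```text
0.00902250633375524
the job is handed in; nothing more can be done
None
```

All three pieces (L, V and P) are in the tray, released, and the job was handed in at about 17 s of the 61 s allowed. I picked each one up by its knob, turned it to match the packing layout, and lowered it in with the wrist camera checking the fit.

**Last checks:**
- **Seating:** each piece touched down at about the height expected for lying flat: the tool stopped at 26.5 mm for L, 31.4 mm for V and 31.0 mm for P, each within about 0.1 mm of expected. The final wrist picture shows tray floor between the pieces, with none sitting on the rim.
- **Bystanders:** in the final side picture the jars and the cup are where they started.
- **Contact:** the arm stood clear and still, with about zero force on the tool.

**Small disagreements:**
- L measured about 2 mm towards the tray's +x end from its nominal spot, which is within the gaps.
- V's held position measured about 2 mm off along the jaw direction. I trusted the camera for its placing.
- I did not measure the final knob heights and tilts separately; they rest on the touchdown heights and the pictures.

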